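# Carry the lidded parts can shut and tip its balls into the tray

## Task

Take the grey lidded can from its sloping rest by pinching the lid's lug against the short tab, so that the loose lid stays shut, and stand it level on the plywood landing plate beside the metal tray. Only there slide the lid fully open, pinch it open against the tall tab, and tip all three steel balls over the can's mouth into the tray. Then stand the can upright on the middle of the landing plate again and let go, leaving the offcut, bolt and nut in between where they are.

Things in the scene. Friction and masses are not known exactly. Their poses are not given: they have to be found in the camera images.
- can_center (a point): Grey sheet-steel can, 120 (x) x 66 (y) x 55 mm (z) without its handle plates; 0.34 kg with lid. Centre of its box, 27.5 mm above its underside. The can's axes: z out of its top, -x towards its mouth. On the rest it leans 22 degrees, mouth end low. Inside, a ramp rises at 26 degrees to the mouth, so the balls lie at the back and roll out only when it is tipped mouth-down about 45 degrees.
- short_tab (a point): Short fixed upright plate of the can's handle, on a bridge over the lid: 6 (x) x 26 (y) mm, 61 to 88 mm above the can's underside. This point: its middle, 77 mm above the underside, at x = -13, y = 0 of the can. The bridge below it reaches 66 mm. Fingers closing along the can's x can pinch short tab and lug together (12.5 mm) to lift the can with its lid shut. Axes as the can's.
- lid_lug (a point): Upright lug on the steel lid, 6 (x) x 26 (y) mm, 58 to 116 mm above the can's underside; this point is 87 mm above it, at x = -6.5 mm of the can when shut. It then stands just behind (+x of) the short tab and overtops it by 28 mm, where a finger can push it back to +x. The lid's flat top is 58 mm and its side rails 61 mm above the underside. Axes as the can's.
- tall_tab (a point): Tall fixed upright plate at the back of the can's handle: 6 (x) x 26 (y) mm, 55 to 116 mm above the can's underside. This point: 100 mm above the underside, at x = +50, y = 0 of the can. With the lid fully open the lug stands right in front of it, and both can be pinched together (12.5 mm), fingertips above the 88 mm high short tab. Axes as the can's.
- mouth (a point): Middle of the mouth sill over which the balls leave the can: x = -60 mm, 46.5 mm above the can's underside. The mouth, covered by the shut lid, is 60 mm wide. Axes as the can's.
- lid (a joint): Slide of the lid along the can's x, m: 0 shut, 0.050 fully open (moved to +x, away from the mouth, lug against the tall tab). It is loose (friction about 0.1 N): unless held it slides by itself when the can is tilted; tipping mouth-down slides it shut.
- landing (a point): Centre of the top of the flat plywood landing plate, 136 x 96 mm, top 12 mm above the bench, part of the fixed stand. Axes of the stand: z up, -x towards its tray. The can stands here with its mouth towards the tray.
- tray (a point): Centre of the inner floor (9 mm above the bench) of the bare aluminium tray on the same stand, 137 mm to -x of landing. Inside 130 (x) x 114 mm (y), outside 136 x 120, walls 3 mm thick, rim 40 mm above the bench. Axes as landing.
- rest: Fixed steel rest with a sloping board 136 x 90 mm, its low end with a stop lip towards its -x; origin on the bench below the middle of the board, which there is 50 mm high. The can starts on it, its mouth at the low end, turned about z like the rest.
- offcut_center (a point): Bystander: small wooden finger-jointed block 122 x 45 x 26 mm lying between rest and stand; its centre. Leave it alone.
- bolt_center (a point): Bystander: bolt standing on its head, 21 mm wide, 67 mm high; its mid-height. Leave it alone.
- nut_center (a point): Bystander: hex nut, 22 mm wide, 10 mm high; its centre. Leave it alone.
- ball_0_center (a point): Steel ball, 16 mm across, 17 g; starts in the closed can, at its back. Its centre.
- ball_1_center (a point): Steel ball, 16 mm across, 17 g; starts in the closed can, at its back. Its centre.
- ball_2_center (a point): Steel ball, 16 mm across, 17 g; starts in the closed can, at its back. Its centre.

How it is judged:
On the way, in this order (a step that is already met when the one before it is completed fails the run):
1. the can is lifted off the rest with its lid shut (height (world z) of can_center above 0.13 m and value of joint lid below 0.006 m), for 0.1 s.
2. the can stands level on the landing plate, its lid still shut (horizontal distance between can_center and landing below 0.03 m and angle between can_center's own z axis and vertical below 0.08 rad and z of can_center in the frame of landing below 0.034 m and value of joint lid below 0.006 m), for 0.2 s.
3. the lid is slid fully open while the can stands on the landing plate (horizontal distance between can_center and landing below 0.045 m and angle between can_center's own z axis and vertical below 0.08 rad and z of can_center in the frame of landing below 0.034 m and value of joint lid above 0.043 m), for 0.1 s.
4. the can is tipped by more than 30 degrees with the lid open (angle between can_center's own z axis and vertical above 0.52 rad and value of joint lid above 0.035 m), for 0.1 s.
At the end, for the whole second after the job is handed in: All three balls are inside the tray, their centres below its rim; the can stands upright (within 5 degrees) on the landing plate, its centre within 30 mm of the plate's centre, released (lid open or shut) (horizontal distance between can_center and landing below 0.03 m and angle between can_center's own z axis and vertical below 0.08 rad and z of can_center in the frame of landing below 0.034 m and x of ball_0_center in the frame of tray between -0.065 and 0.065 m and y of ball_0_center in the frame of tray between -0.057 and 0.057 m and z of each of ball_0_center, ball_1_center, ball_2_center in the frame of tray below 0.03 m and x of ball_1_center in the frame of tray between -0.065 and 0.065 m and y of ball_1_center in the frame of tray between -0.057 and 0.057 m and x of ball_2_center in the frame of tray between -0.065 and 0.065 m and y of ball_2_center in the frame of tray between -0.057 and 0.057 m); the robot touches nothing.
It fails at once if the lid comes open (more than 10 mm) while the can is away from the stand (horizontal distance between can_center and landing above 0.18 m and value of joint lid above 0.01 m).
It fails at once if the offcut is knocked or moved by more than 25 mm (distance of offcut_center from where it was at the start of the episode above 0.025 m).
It fails at once if the bolt is knocked or moved by more than 25 mm (distance of bolt_center from where it was at the start of the episode above 0.025 m).
It fails at once if the nut is knocked or moved by more than 25 mm (distance of nut_center from where it was at the start of the episode above 0.025 m).
It also fails if it takes over 58 s, if anything falls off the work surface, if the arm or the gripper's body presses on something with over 40 N, if the wrist force passes 120 N, or if a joint passes its speed limit or range.

## Robot

A 7-joint arm with a two-finger parallel gripper is mounted at the origin on a cart in front of the work surface, level with it; the furniture and walls round the work are solid. World frame = base frame: x ahead of the robot, y to its left, z up, the work surface at z = 0. Lengths are in m, angles in rad, forces in N, time in s.
With the tool pointing down it reaches from about 0.425 to 0.925 m from the base axis. Payload 6.8 kg.
Tool frame: the origin (TCP) lies at the centre of the arm's flange, where the gripper is bolted on; the fingertips stand 173 mm ahead of it and the grasp point (between the pads) lies 155 mm ahead of it (finger_overhang is the distance from the TCP to the fingertips, in m); y points along the fingers, z is the direction in which the jaws open and shut, and the axes are right-handed (so a half turn about y gives the same grasp; the last joint's range is limited). The gripper opens to 85 mm and grips with 20 to 120 N. Pads are 22 mm wide; open, the fingers measure 114 mm over their backs; the gripper's body (76 mm by 85 mm) begins 54 mm behind the grasp point. The pads swing forward as they close: fully open they stand 13 mm farther back than shut.
Start: joints at [-1.419, 0.477, 0.022, 1.555, -0.011, 1.109, -0.083], TCP at [0.173, 0.652, 0.405] pointing down, gripper open.
Joint ranges: [-2.96, 2.96], [-0.34, 2.1], [-1.41, 1.46], [0.24, 2.44], [-1.37, 4.51], [0.17, 1.92], [-2.96, 2.96]. Speed limits (rad/s): [2.39, 2.39, 3.14, 3.14, 3.14, 3.14, 3.14].

## Interface

Orientations are given as a rotation vector (axis times angle).
In Python, from bench import get_obs, grab_frame, hand_in, finger_overhang gives the robot as it stands. The module is installed in compiled form; this text tells all that it offers.
- The arm moves only by the shell command python3 -m jog 'ROWS' [FORCE]. ROWS is JSON, a list of rows, each a list of 3 entries, a list of its own where there are three numbers: the shift along the tool's x, y, z in cm, then the turn about the tool's y in rad, then the gripper command: -1 is fully open, 1 is shut, values between are in proportion. In form: [[[x, y, z], twist, gripper], ...]. A call has 1 to 10 rows; each row is the pose to reach, as a shift and turn from the pose commanded when the call began, along the tool's axes at that moment; what a row does not reach only later rows make up. A row lasts 1/8 s, in which the tool goes at most 62.5 mm and 10.7 degrees, less where a joint would pass 70% of its speed; a pose out of reach is approached as far as the arm can. A call with a gripper value outside its range is refused whole. The fingers move at their own pace and stop on an object; FORCE is the grip in N (left out, the last holds). Time passes only in rows, so rows that repeat a pose let the fingers close. It gives the time, the measured TCP pose, the force and the opening at its end, in the units of the state.
- get_obs(): the state, without advancing time (a new reading comes with each control period).
- grab_frame(name): name is "scene" or "top" or "wrist"; returns a dict with "image" (480x640x3 uint8, blue, green, red), "fx", "fy", "cx", "cy" (pixels), "origin" and "rotation" of the camera in the world. Camera axes: x right, y up, looking along -z (the intrinsics and any distortion apply to the point x, -y, -z); pixel columns grow to the right and rows downward; lengths in m; the calibration is good to about 2 mm. A picture is of the moment at which its call begins. There is no depth.
- hand_in(): hands the job in, once; it reports no verdict.
The state is a dict: "clock": time; "joints": joint angles; "qvel": joint speeds; "tau": joint torques, N m; "tcp_pos": TCP position; "orientation": TCP orientation; "contact_force": force on the tool from outside, world axes, zero at the start; "moment": the same for the moment, N m; "grip_width": finger opening in m.
Only numpy, scipy, OpenCV 4.12 (cv2) and the standard library are available. Lean on these libraries where they do the work, as an engineer would, in place of code of your own. Each camera call takes 0.05 s, during which the arm holds its last target.

## Working session

There is one attempt and no reset: what is moved stays moved. The work goes in short steps, Python scripts to look and compute and a shell command to move; the robot and the scene stay as the last step left them, time stands still between calls to the robot, and variables do not carry over. Pictures are saved under pics/ and viewed, and the job is handed in when it is done.

```bash
mkdir -p pics
python3 - <<'E'
from bench import *
import cv2
print(get_obs(), finger_overhang)
for n in ["scene","top","wrist"]:
    f=grab_frame(n); cv2.imwrite(f"pics/{n}0.png",f["image"])
    print(n,{k:v for k,v in f.items() if k!="image"})
E
```

```text
{'clock': 0.0, 'joints': array([-1.41911624,  0.47780452,  0.0223715 ,  1.55645531, -0.0115338 ,
        1.10929155, -0.08311223]), 'qvel': array([ 2.24743306e-03,  9.14329766e-04,  6.14359750e-04, -3.38962229e-04,
        6.15937482e-05, -7.51095550e-04, -9.07049551e-04]), 'tau': array([-1.35471291e-05, -5.96446574e+01,  1.60752084e+00, -2.81200737e+01,
        1.23667350e-02,  9.20467253e-03, -1.92526741e-06]), 'tcp_pos': array([0.17331894, 0.65208391, 0.40372144]), 'orientation': array([-1.56298555,  0.20409686, -0.20391282]), 'contact_force': array([0.60307624, 0.14398926, 0.77467542]), 'moment': array([-0.00868128, -0.05880557,  0.03353961]), 'grip_width': 0.0850119420254558} 0.1734
scene {'fx': 483.23407683923847, 'fy': 483.23407683923847, 'cx': 315.7791861700088, 'cy': 244.5881819280654, 'origin': array([-0.08422244,  0.57477572,  0.53469112]), 'rotation': array([ 0.57024287, -1.17616976, -1.97742893])}
top {'fx': 484.68004628895704, 'fy': 484.68004628895704, 'cx': 319.3153448068651, 'cy': 242.72374308550067, 'origin': array([0.332296  , 0.12200238, 1.058958  ]), 'rotation': array([ 0.10911958, -0.14222274, -1.59196599])}
wrist {'fx': 360.463683098977, 'fy': 360.463683098977, 'cx': 319.80592647557086, 'cy': 240.6610535389208, 'origin': array([0.09895707, 0.67168296, 0.37221975]), 'rotation': array([-0.26260573, -0.20114747,  1.30006851])}
```

View pics/scene0.png

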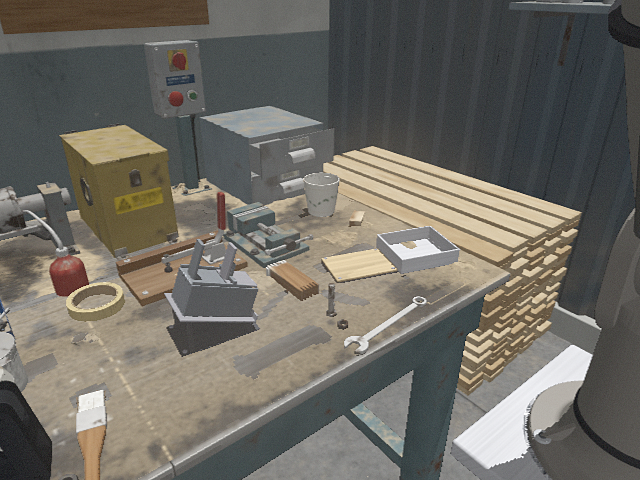

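View pics/top0.png

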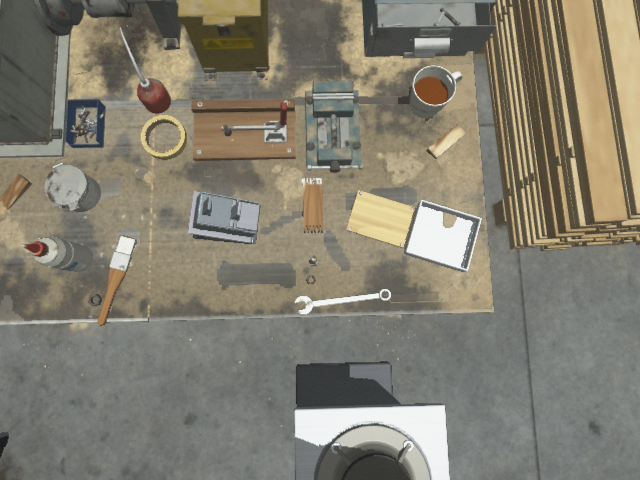

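View pics/wrist0.png

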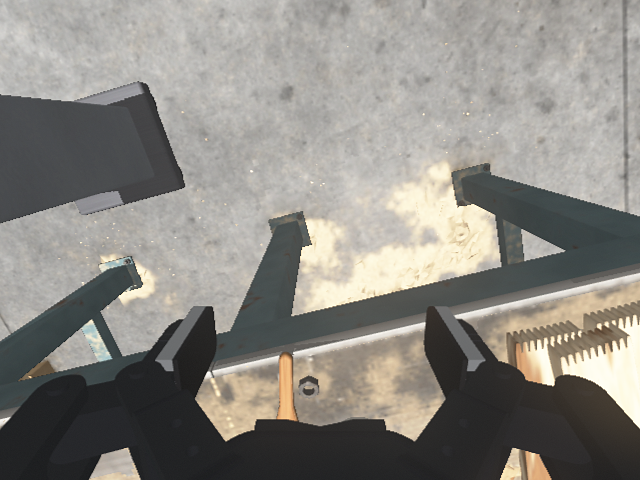

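Run:
```python
import cv2
a=cv2.imread("pics/top0.png")
c=a[180:255,170:280];cv2.imwrite("pics/topcan.png",cv2.resize(c,None,fx=7,fy=7,interpolation=cv2.INTER_CUBIC))
c=a[170:320,290:490];cv2.imwrite("pics/topland.png",cv2.resize(c,None,fx=4,fy=4,interpolation=cv2.INTER_CUBIC))
a=cv2.imread("pics/scene0.png")
c=a[225:360,155:275];cv2.imwrite("pics/scenecan.png",cv2.resize(c,None,fx=4.4,fy=4.4,interpolation=cv2.INTER_CUBIC))
```

```text
(no output)
```

View pics/topcan.png

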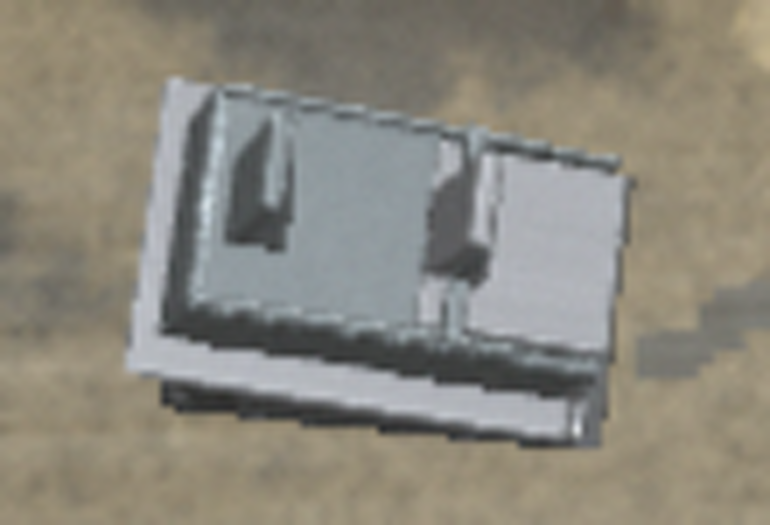

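View pics/topland.png

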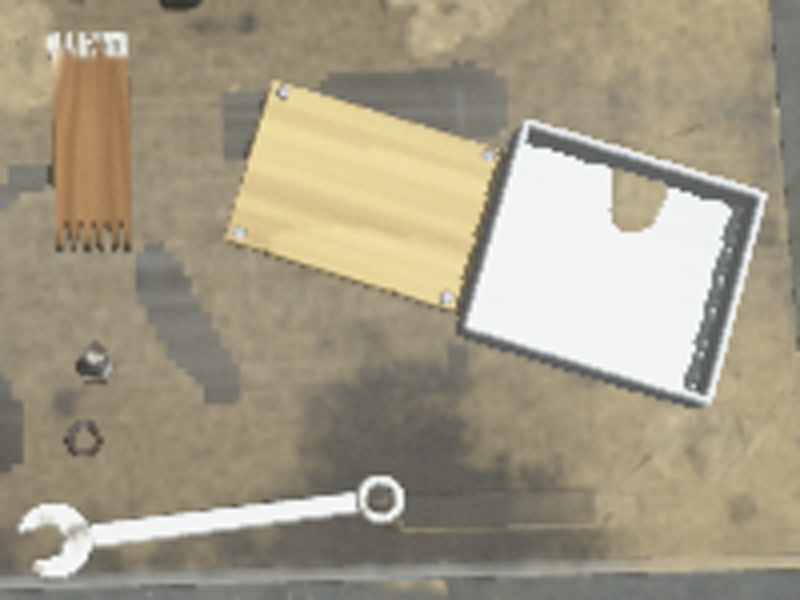

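View pics/scenecan.png

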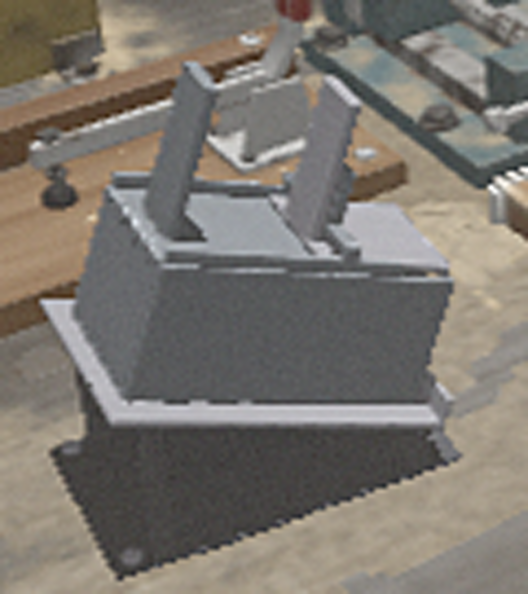

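Run:
```python
import cv2
a=cv2.imread("pics/top0.png")
b=cv2.imread("pics/scene0.png")
c=a[188:228,200:246];c=cv2.resize(c,None,fx=14,fy=14,interpolation=cv2.INTER_CUBIC);cv2.imwrite("pics/z1.png",c)
c=b[234:286,184:242];c=cv2.resize(c,None,fx=11,fy=11,interpolation=cv2.INTER_CUBIC);cv2.imwrite("pics/z2.png",c)
```

```text
(no output)
```

View pics/z1.png

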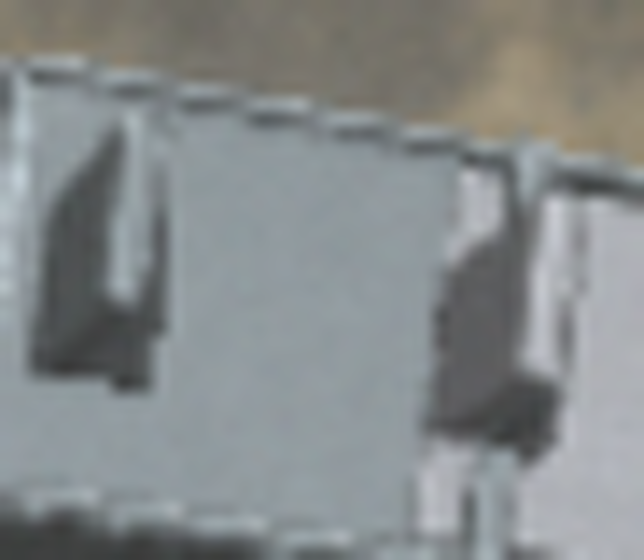

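View pics/z2.png

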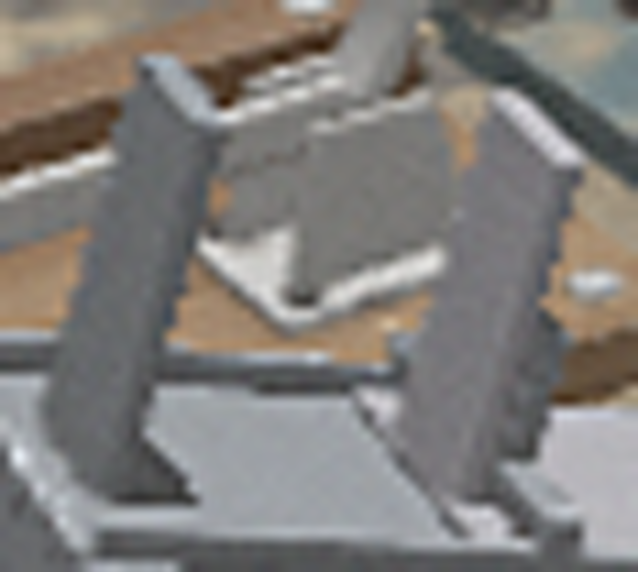

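```bash
cat > h.py <<'E'
import numpy as np
from scipy.spatial.transform import Rotation as R
from bench import *
CAM={}
def cam(n):
    if n not in CAM: CAM[n]=grab_frame(n)
    return CAM[n]
def ray(f,u,v):
    d=np.array([(u-f["cx"])/f["fx"],-(v-f["cy"])/f["fy"],-1.0])
    return f["origin"],R.from_rotvec(f["rotation"]).apply(d/np.linalg.norm(d))
def onz(f,u,v,z):
    o,d=ray(f,u,v); return o+d*(z-o[2])/d[2]
def tri(l):
    A=np.zeros((3,3));b=np.zeros(3)
    for f,u,v in l:
        o,d=ray(f,u,v);P=np.eye(3)-np.outer(d,d);A+=P;b+=P@o
    x=np.linalg.solve(A,b)
    return x,[np.linalg.norm(np.cross(x-ray(f,u,v)[0],ray(f,u,v)[1])) for f,u,v in l]
def proj(f,p):
    q=R.from_rotvec(f["rotation"]).inv().apply(np.asarray(p)-f["origin"])
    return f["cx"]-f["fx"]*q[...,0]/q[...,2], f["cy"]+f["fy"]*q[...,1]/q[...,2]
E
python3 - <<'E'
from h import *
np.set_printoptions(precision=4,suppress=True)
T=cam("top");S=cam("scene")
lug=tri([(T,238.7,207.9),(S,232.2,245.4)]);tall=tri([(T,209,202.2),(S,200,242)])
print("lug",lug,"tall",tall)
d=tall[0]-lug[0];print(np.linalg.norm(d),np.degrees(np.arctan2(d[1],d[0])),np.degrees(np.arcsin(d[2]/np.linalg.norm(d))))
# plate corners
c=np.array([[275,80],[498,150],[460,312],[228,240]])
p=np.array([onz(T,(u+.5)/4-.5+290,(v+.5)/4-.5+170,.012) for u,v in c]);print(p)
print(p.mean(0),[np.linalg.norm(p[i]-p[(i+1)%4]) for i in range(4)])
c=np.array([[524,121],[767,194],[712,405],[460,330]])
q=np.array([onz(T,(u+.5)/4-.5+290,(v+.5)/4-.5+170,.040) for u,v in c]);print(q)
print(q.mean(0),[np.linalg.norm(q[i]-q[(i+1)%4]) for i in range(4)])
d=p.mean(0)-q.mean(0);print(np.linalg.norm(d[:2]),np.degrees(np.arctan2(d[1],d[0])))
for a in (p[0]-p[1],p[3]-p[2],p[0]-p[3],q[0]-q[1],q[3]-q[2],q[0]-q[3],q[1]-q[2]):print(np.degrees(np.arctan2(a[1],a[0])))
for nm,u,v,z in (("bolt",93,350,.067),("nut",84,438,.01),("off",94,145,.026)):
  print(nm,onz(T,u/4+290,v/4+170,z))
E
```

```text
lug (array([0.5481, 0.2526, 0.1543]), [np.float64(0.0004741385824813116), np.float64(0.00047413858248130183)]) tall (array([0.5552, 0.3045, 0.1749]), [np.float64(0.0007459763360126063), np.float64(0.000745976336012457)])
0.05634699766771538 82.28811907364503 21.4720856300122
[[ 0.6184  0.0074  0.012 ]
 [ 0.5756 -0.1151  0.012 ]
 [ 0.4852 -0.089   0.012 ]
 [ 0.5282  0.0369  0.012 ]]
[ 0.5519 -0.04    0.012 ] [np.float64(0.12978180755483434), np.float64(0.09415766841052307), np.float64(0.13300705828048312), np.float64(0.09483509302964042)]
[[ 0.5849 -0.1239  0.04  ]
 [ 0.5416 -0.2533  0.04  ]
 [ 0.4281 -0.2148  0.04  ]
 [ 0.4714 -0.0828  0.04  ]]
[ 0.5065 -0.1687  0.04  ] [np.float64(0.13647419506446307), np.float64(0.1198588900087323), np.float64(0.13889192340362655), np.float64(0.12071305548605984)]
0.1364827672738195 70.59242764393555
70.78017058322061
71.12324026669398
-18.09732765098537
71.4826435765889
71.82112018539864
-19.889259046198422
-18.744323616360408
bolt [0.461  0.1123 0.067 ]
nut [0.4206 0.1178 0.01  ]
off [0.5792 0.1086 0.026 ]
```

Run:
```python
from h import *
np.set_printoptions(precision=4,suppress=True)
o=get_obs();print(R.from_rotvec(o["orientation"]).as_matrix(),o["clock"])
T=cam("top")
lug=np.array([.5481,.2526,.1543]);tall=np.array([.5552,.3045,.1749])
for yaw in (80,81,82,83):
  y=np.radians(yaw);t=np.radians(22);c,s=np.cos(y),np.sin(y)
  M=np.array([[np.cos(t)*c,np.cos(t)*s,np.sin(t)],[-s,c,0],[-np.sin(t)*c,-np.sin(t)*s,np.cos(t)]]).T
  mid=(lug+tall)/2; b=mid-M@np.array([.02175,0,.116])
  pts=np.array([[.06,-.033,.061],[-.06,-.033,.061],[-.06,.033,.061],[.06,.033,.061]])
  u,v=proj(T,pts@M.T+b)
  print(yaw,b,np.c_[(u-170+.5)*7-.5,(v-180+.5)*7-.5].round(0).tolist())
```

```text
[[ 0.9664 -0.0001  0.2569]
 [-0.2569 -0.0008  0.9664]
 [ 0.0001 -1.     -0.0009]] 0.25
80 [0.5557 0.3015 0.0489] [[230.0, 68.0], [637.0, 165.0], [599.0, 383.0], [186.0, 295.0]]
81 [0.5553 0.3016 0.0489] [[227.0, 71.0], [635.0, 161.0], [601.0, 380.0], [187.0, 299.0]]
82 [0.5549 0.3016 0.0489] [[225.0, 74.0], [634.0, 158.0], [604.0, 377.0], [189.0, 303.0]]
83 [0.5545 0.3017 0.0489] [[222.0, 77.0], [632.0, 155.0], [606.0, 374.0], [190.0, 306.0]]
```

```bash
python3 -m jog '[[[5,0,-3],0.15,-1],[[10,0,-6],0.3,-1],[[15,0,-9],0.45,-1],[[20,0,-12],0.6,-1],[[20,0,-12],0.6,-1]]' 30; python3 -c "
from h import *
o=get_obs();print(R.from_rotvec(o['orientation']).as_matrix().round(3),o['tcp_pos'],o['joints'])"
```

```text
clock: 0.92
tcp_pos: [0.3404, 0.4806, 0.4051]
orientation: [-1.462, 0.678, -0.682]
contact_force: [-0.2, 1.1, 0.2]
grip_width: 0.0854
[[ 0.645  0.002  0.765]
 [-0.765 -0.001  0.645]
 [ 0.003 -1.     0.001]] [0.34040233 0.48064323 0.40513354] [-1.22461137  0.33716125  0.20730172  1.77880985 -0.07627191  1.03374914
 -0.28911827]
```

```bash
python3 -m jog '[[[5,0,0.3],0.15,-1],[[10,0,0.6],0.3,-1],[[15,0,0.9],0.45,-1],[[20,0,1.2],0.6,-1],[[25,0,1.5],0.75,-1],[[30.7,0,1.8],0.824,-1],[[30.7,4,1.8],0.824,-1],[[30.7,4,1.8],0.824,-1],[[30.7,4,1.8],0.824,-1]]' 30
python3 - <<'E'
from h import *
import cv2
o=get_obs();M=R.from_rotvec(o['orientation']).as_matrix();print(M.round(3),o['tcp_pos'])
print("z yaw",np.degrees(np.arctan2(M[1,2],M[0,2])))
for n in ("scene","wrist"):
  f=grab_frame(n);cv2.imwrite(f"pics/{n}1.png",f["image"])
E
```

```text
clock: 2.05
tcp_pos: [0.5495, 0.2656, 0.3654]
orientation: [-1.154, 1.29, -1.29]
contact_force: [0.6, -0.4, 1.1]
grip_width: 0.0858
[[-0.11   0.     0.994]
 [-0.994  0.001 -0.11 ]
 [-0.001 -1.    -0.   ]] [0.54949368 0.2656007  0.36544781]
z yaw -6.331758193228924
```

View pics/scene1.png

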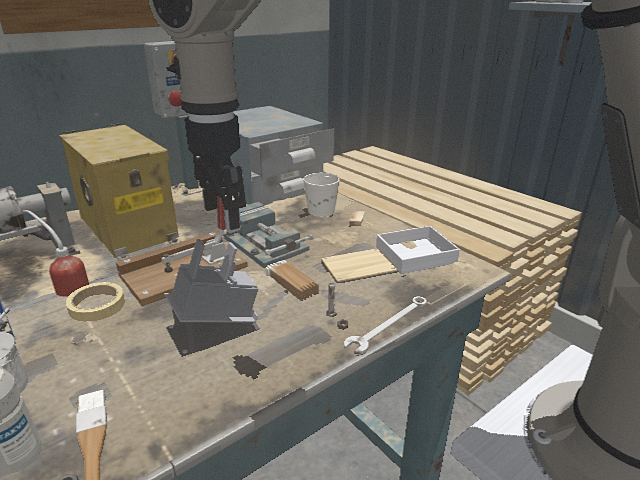

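View pics/wrist1.png

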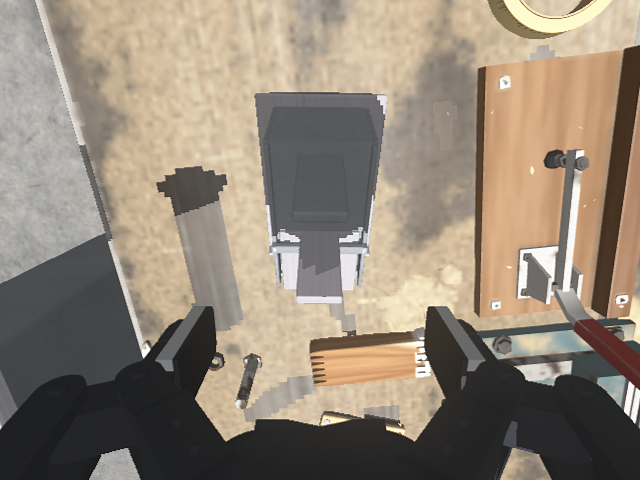

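```bash
python3 -m jog '[[[0,3,0],0,-1],[[0,6,0],0,-1],[[0,8,0],0,-1],[[0,8,0],0,-1],[[0,8,0],0,-1]]' 40
python3 - <<'E'
from h import *
import cv2
o=get_obs();M=R.from_rotvec(o['orientation']).as_matrix();print(o['tcp_pos'])
f=grab_frame("scene");cv2.imwrite("pics/s2.png",cv2.resize(f["image"][130:360,120:300],None,fx=3,fy=3,interpolation=cv2.INTER_CUBIC)[:590])
f=grab_frame("wrist");cv2.imwrite("pics/w2.png",f["image"])
E
```

```text
clock: 2.78
tcp_pos: [0.5504, 0.2644, 0.2859]
orientation: [-1.152, 1.291, -1.292]
contact_force: [0.3, 0.9, 0.4]
grip_width: 0.0856
[0.55037015 0.2644125  0.28589365]
```

View pics/s2.png

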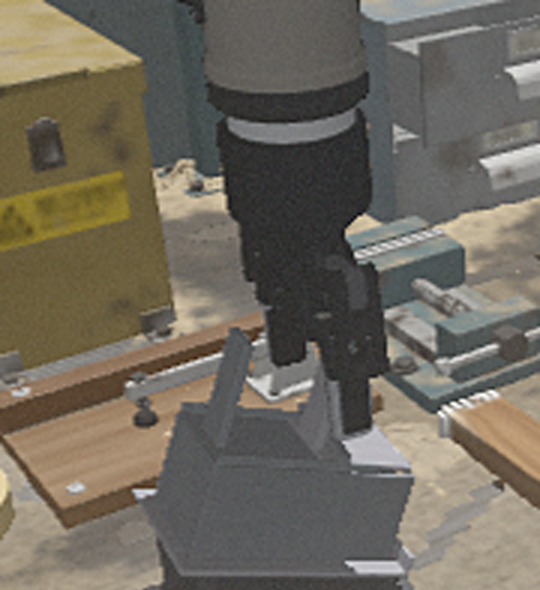

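View pics/w2.png

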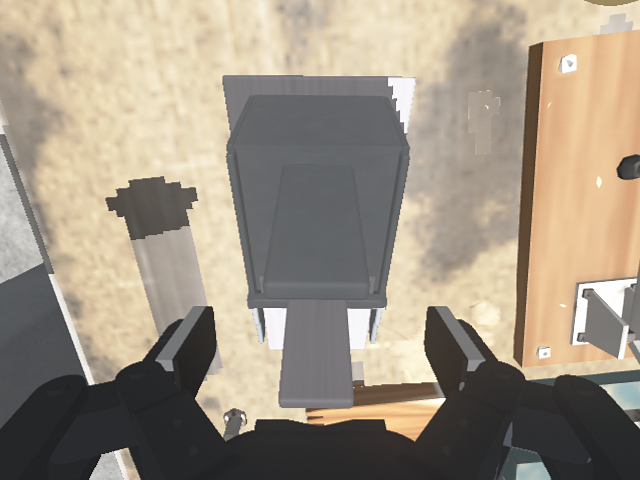

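Run:
```python
from h import *
S=cam("scene");o=get_obs()
M=R.from_rotvec(o['orientation']).as_matrix()
for L in (.160,.173):
  for s in (-.0425,-.057):
    for x in (-.011,.011):
      u,v=proj(S,o['tcp_pos']+M@np.array([x,L,s])); print(L,s,x,round((u-120)*3),round((v-130)*3))
```

```text
0.16 -0.0425 -0.011 330 436
0.16 -0.0425 0.011 369 425
0.16 -0.057 -0.011 341 449
0.16 -0.057 0.011 380 437
0.173 -0.0425 -0.011 332 457
0.173 -0.0425 0.011 370 445
0.173 -0.057 -0.011 343 470
0.173 -0.057 0.011 382 458
```

```bash
python3 -m jog '[[[0,0,0],0,0.2],[[0,0,0],0,0.4],[[0,0,0],0,1],[[0,0,0],0,1],[[0,0,0],0,1],[[0,0,0],0,1]]' 50
python3 - <<'E'
from h import *
import cv2
f=grab_frame("scene");cv2.imwrite("pics/s3.png",cv2.resize(f["image"][130:360,120:300],None,fx=3,fy=3,interpolation=cv2.INTER_CUBIC)[:590])
f=grab_frame("wrist");cv2.imwrite("pics/w3.png",f["image"])
E
```

```text
clock: 3.68
tcp_pos: [0.5498, 0.2641, 0.2848]
orientation: [-1.154, 1.292, -1.292]
contact_force: [-1.8, 0.0, 3.4]
grip_width: 0.0251
```

View pics/s3.png

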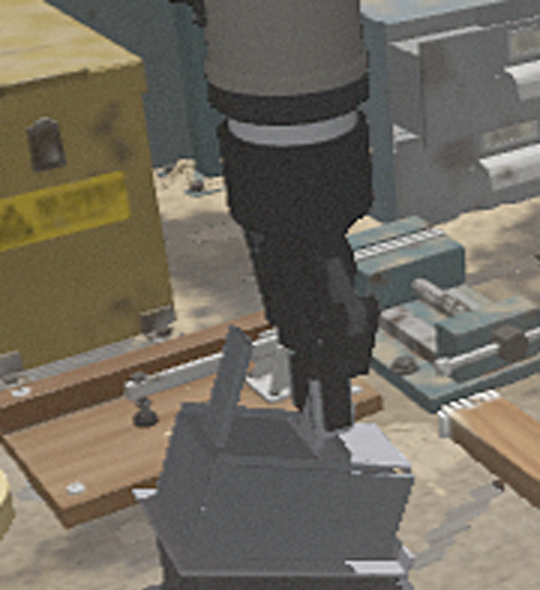

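View pics/w3.png

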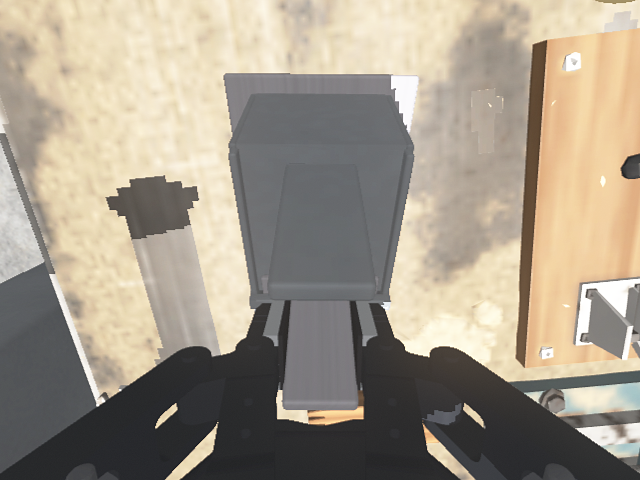

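```bash
python3 -m jog '[[[0,0,0],0,1],[[0,-0.3,0],0,1],[[0,-0.8,0],0,1],[[0,-1.5,0],0,1],[[0,-2.2,0],0,1],[[0,-3,0],0,1],[[0,-3,0],0,1]]' 80
python3 - <<'E'
from h import *
import cv2
f=grab_frame("scene");cv2.imwrite("pics/s4.png",cv2.resize(f["image"][130:360,120:300],None,fx=3,fy=3,interpolation=cv2.INTER_CUBIC)[:590])
E
```

```text
clock: 4.65
tcp_pos: [0.5502, 0.2642, 0.3157]
orientation: [-1.152, 1.291, -1.292]
contact_force: [0.2, 1.3, -4.0]
grip_width: 0.0248
```

View pics/s4.png

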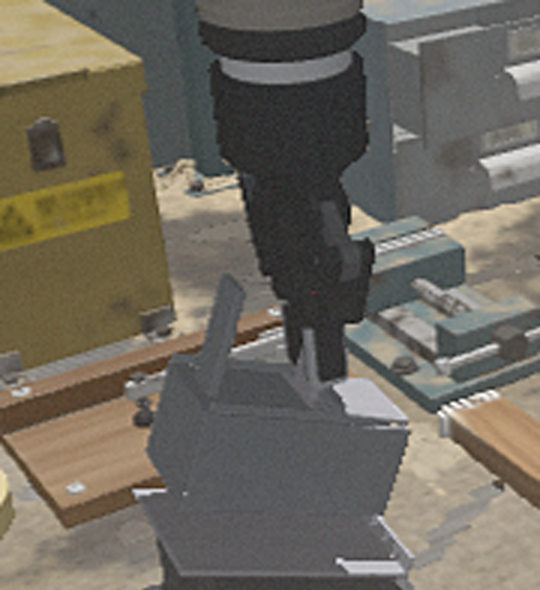

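```bash
python3 -m jog '[[[0,-2,0],0,1],[[0,-4,0],0,1],[[0,-6,0],0,1],[[0,-7,0],0,1],[[2,-7,0],0,1],[[4,-7,0.2],0,1],[[7,-7,0.5],0,1],[[10,-7,0.8],0,1]]' 80;  python3 - <<'E'
from h import *
import cv2
f=grab_frame("scene");cv2.imwrite("pics/s5.png",cv2.resize(f["image"][80:330,120:380],None,fx=2.3,fy=2.3,interpolation=cv2.INTER_CUBIC))
E
```

```text
clock: 5.7
tcp_pos: [0.546, 0.161, 0.3839]
orientation: [-1.155, 1.294, -1.293]
contact_force: [-0.2, 0.6, -3.8]
grip_width: 0.0248
```

View pics/s5.png

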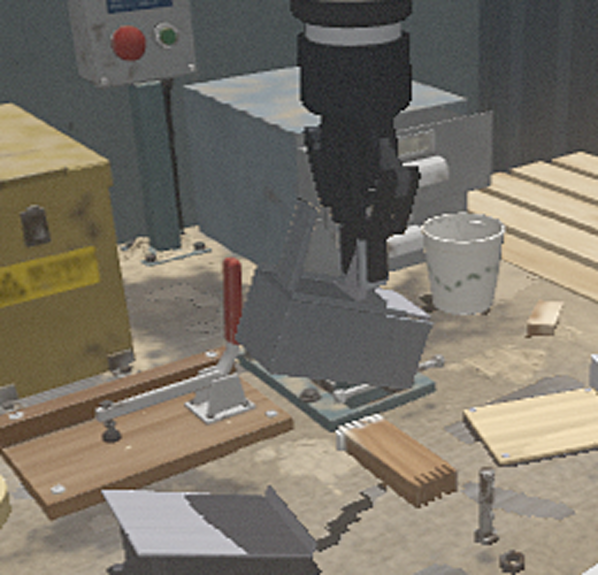

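```bash
python3 -m jog '[[[3,0,0.2],0.03,1],[[7,0,0.5],0.06,1],[[11,0,0.9],0.1,1],[[15,0,1.2],0.14,1],[[19,0,1.5],0.18,1],[[22,0,1.8],0.2,1],[[24.1,0,1.9],0.215,1],[[24.1,3,1.9],0.215,1],[[24.1,6,1.9],0.215,1],[[24.1,6,1.9],0.215,1]]' 60;  python3 - <<'E'
from h import *
import cv2
o=get_obs();M=R.from_rotvec(o['orientation']).as_matrix();print(o['tcp_pos'],"z yaw",np.degrees(np.arctan2(M[1,2],M[0,2])))
f=grab_frame("scene");cv2.imwrite("pics/s6.png",cv2.resize(f["image"][80:330,250:510],None,fx=2.3,fy=2.3,interpolation=cv2.INTER_CUBIC))
f=grab_frame("top");cv2.imwrite("pics/t6.png",cv2.resize(f["image"][140:290,300:500],None,fx=4,fy=4,interpolation=cv2.INTER_CUBIC))
E
```

```text
clock: 7.0
tcp_pos: [0.5369, -0.0778, 0.3227]
orientation: [-1.04, 1.451, -1.445]
contact_force: [-0.6, 0.1, -3.3]
grip_width: 0.0244
[ 0.53690336 -0.07778214  0.32271721] z yaw -18.81296548050408
```

View pics/s6.png

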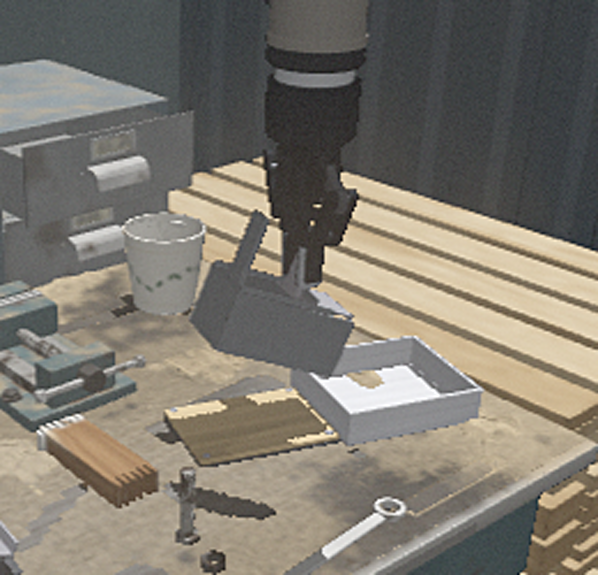

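View pics/t6.png

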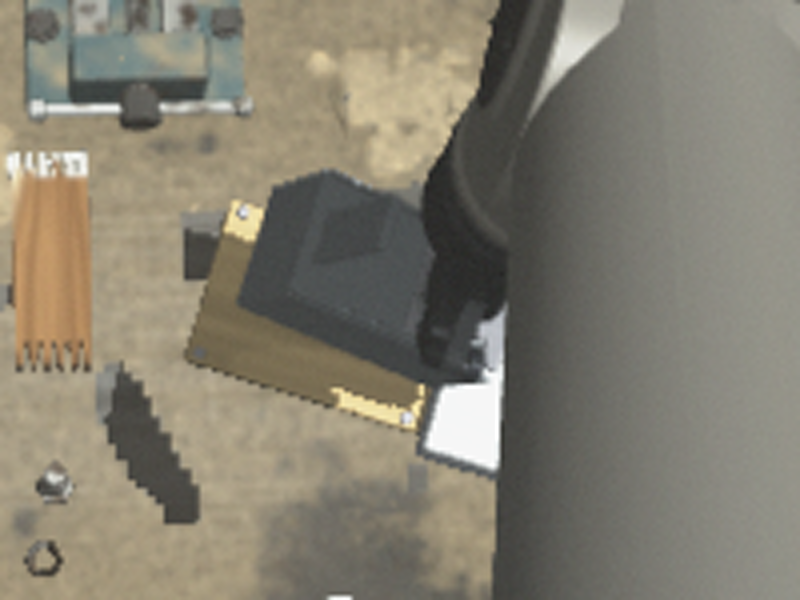

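```bash
python3 -m jog '[[[-0.4,2,0],0,1],[[-0.8,4,0],0,1],[[-0.8,4.8,0],0,1],[[-0.8,4.8,0],0,1],[[-0.8,4.8,0],0,1]]' 50;  python3 - <<'E'
from h import *
import cv2
o=get_obs();print(o['tcp_pos'],o['contact_force'],o['moment'])
f=grab_frame("scene");cv2.imwrite("pics/s7.png",cv2.resize(f["image"][120:330,290:490],None,fx=2.8,fy=2.8,interpolation=cv2.INTER_CUBIC))
E
```

```text
clock: 7.72
tcp_pos: [0.5412, -0.0705, 0.2778]
orientation: [-1.034, 1.446, -1.447]
contact_force: [-0.7, 0.3, -3.7]
grip_width: 0.0246
[ 0.54122206 -0.07051156  0.27775032] [-0.69179618  0.33097777 -3.65318256] [-0.09932895  0.03953352  0.03630467]
```

View pics/s7.png

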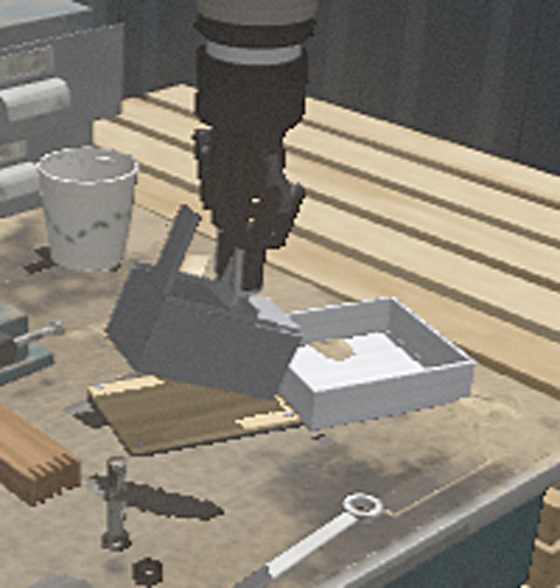

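```bash
python3 -m jog '[[[0,0.3,0],0,1],[[0,0.6,0],0,1],[[0,0.6,0],0,1],[[-0.4,0.75,0],0,1],[[-0.8,0.9,0],0,1],[[-0.8,0.9,0],0,1]]' 40;  python3 - <<'E'
from h import *
import cv2
o=get_obs();print(o['tcp_pos'],o['contact_force'],o['moment'])
f=grab_frame("scene");cv2.imwrite("pics/s8.png",cv2.resize(f["image"][120:330,290:490],None,fx=2.8,fy=2.8,interpolation=cv2.INTER_CUBIC))
E
```

```text
clock: 8.52
tcp_pos: [0.5434, -0.0637, 0.2685]
orientation: [-1.036, 1.446, -1.448]
contact_force: [-4.0, -3.4, 6.1]
grip_width: 0.0248
[ 0.54338152 -0.06369158  0.26847688] [-3.99405218 -3.37966574  6.14451332] [-1.29552503  1.08040362  0.02047842]
```

View pics/s8.png

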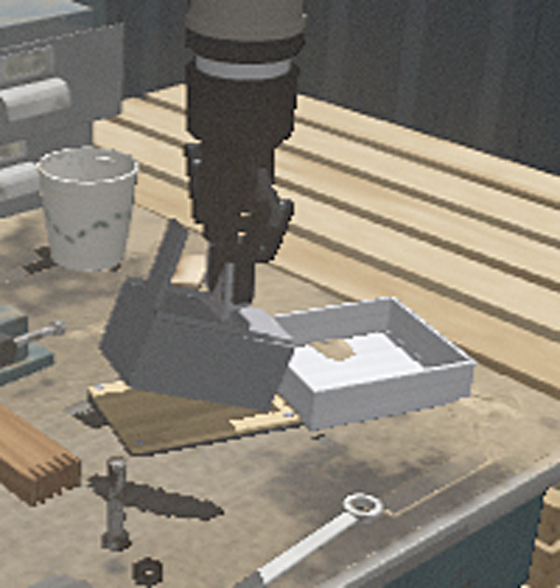

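```bash
python3 -m jog '[[[0,0.3,0],0,1],[[-0.3,0.6,0],0,1],[[-0.6,0.8,0],0,1],[[-0.8,1.0,0],0,1],[[-0.8,1.0,0],0,1]]' 25;  python3 - <<'E'
from h import *
import cv2
o=get_obs();print(o['tcp_pos'],o['contact_force'],o['moment'])
f=grab_frame("scene");cv2.imwrite("pics/s9.png",cv2.resize(f["image"][120:330,290:490],None,fx=2.8,fy=2.8,interpolation=cv2.INTER_CUBIC))
E
```

```text
clock: 9.2
tcp_pos: [0.5489, -0.0519, 0.2623]
orientation: [-1.028, 1.444, -1.441]
contact_force: [-6.1, 12.5, 39.1]
grip_width: 0.0248
[ 0.54885522 -0.05190573  0.26232097] [-6.05145457 12.47914665 39.0798018 ] [ 1.86086459  2.2099724  -0.16018123]
```

View pics/s9.png

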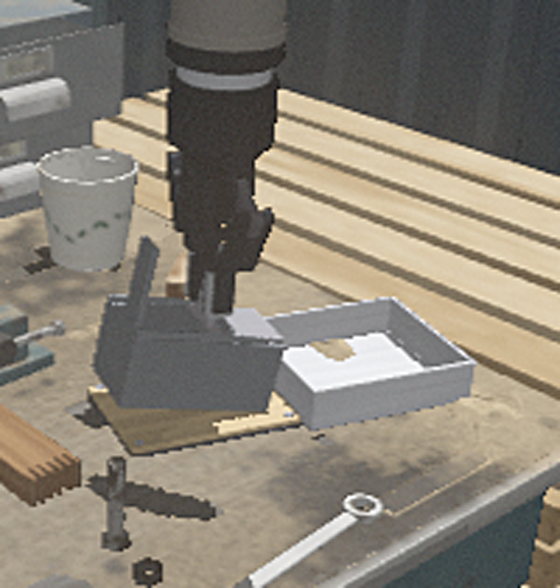

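```bash
python3 -m jog '[[[-0.4,0,0],0,1],[[-0.8,0.1,0],0,1],[[-1.0,0.2,0],0,1],[[-1.0,0.2,0],0,1]]' 20;  python3 - <<'E'
from h import *
import cv2
o=get_obs();print(o['tcp_pos'],o['contact_force'],o['moment'])
f=grab_frame("scene");cv2.imwrite("pics/s10.png",cv2.resize(f["image"][120:330,290:490],None,fx=2.8,fy=2.8,interpolation=cv2.INTER_CUBIC))
E
```

```text
clock: 9.75
tcp_pos: [0.5514, -0.0438, 0.2588]
orientation: [-1.03, 1.443, -1.444]
contact_force: [-4.0, 6.9, 23.8]
grip_width: 0.0245
[ 0.55143035 -0.04381642  0.25880419] [-3.98230752  6.88891289 23.77390627] [ 0.60417351  1.20996312 -0.07856107]
```

View pics/s10.png

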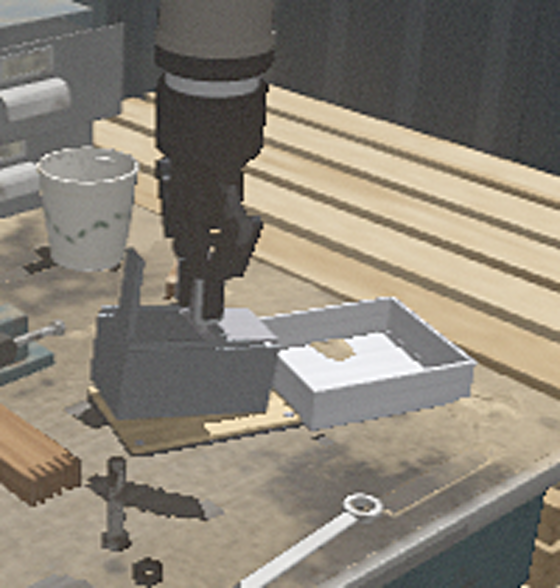

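```bash
python3 -m jog '[[[-0.2,0.1,0],0,1],[[-0.3,0.2,0],0,1],[[-0.3,0.2,0],0,0.3],[[-0.3,0,0],0,0.2],[[-0.3,0,0],0,0],[[-0.3,0,0],0,-0.3]]' 20;  python3 - <<'E'
from h import *
import cv2
o=get_obs();print(o['tcp_pos'],o['contact_force'],o['grip_width'])
f=grab_frame("scene");cv2.imwrite("pics/s11.png",cv2.resize(f["image"][120:330,290:490],None,fx=2.8,fy=2.8,interpolation=cv2.INTER_CUBIC))
f=grab_frame("wrist");cv2.imwrite("pics/w11.png",f["image"])
E
```

```text
clock: 10.55
tcp_pos: [0.5501, -0.0429, 0.2556]
orientation: [-1.036, 1.447, -1.447]
contact_force: [0.5, 0.0, 0.6]
grip_width: 0.0551
[ 0.55005841 -0.04286069  0.25555077] [0.47593711 0.01309508 0.62896467] 0.055092378410090626
```

View pics/s11.png

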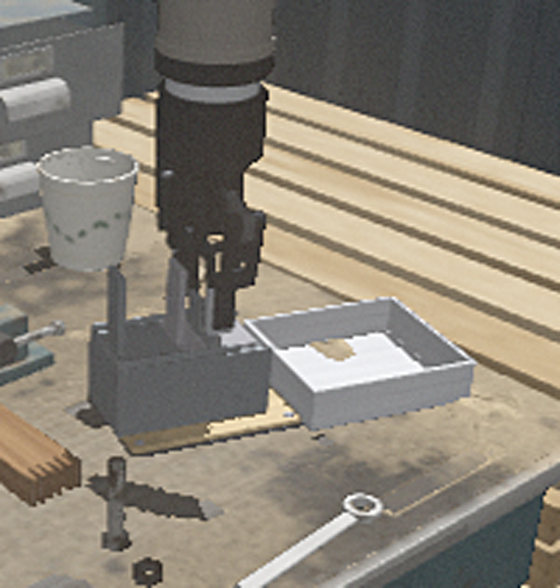

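View pics/w11.png

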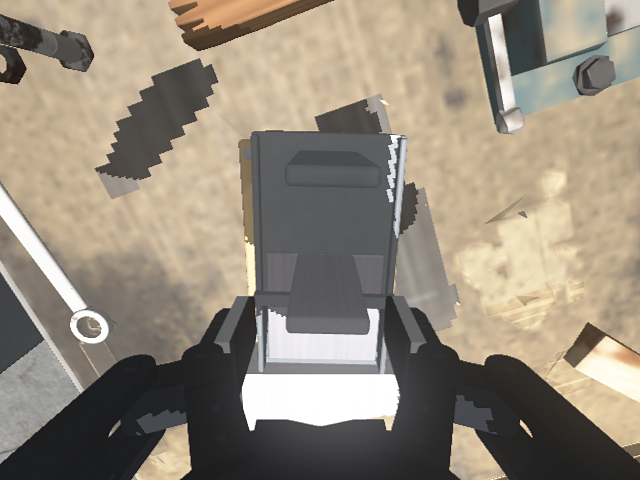

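```bash
python3 -m jog '[[[0,-4,0],0,-1],[[0,-9,0],0,-1],[[-5,-12,0],0,-1],[[-10,-12,0],0,-1],[[-15,-12,0],0,-1],[[-20,-12,0],0,-1],[[-20,-12,0],0,-1]]' 20;  python3 - <<'E'
from h import *
import cv2
o=get_obs();print(o['tcp_pos'],o['contact_force'],o['grip_width'])
f=grab_frame("scene");cv2.imwrite("pics/sfull12.png",f["image"]);cv2.imwrite("pics/s12.png",cv2.resize(f["image"][190:290,300:420],None,fx=6,fy=6,interpolation=cv2.INTER_CUBIC))
f=grab_frame("top");cv2.imwrite("pics/tfull12.png",f["image"]);cv2.imwrite("pics/t12.png",cv2.resize(f["image"][180:260,330:450],None,fx=6,fy=6,interpolation=cv2.INTER_CUBIC))
E
```

```text
clock: 11.52
tcp_pos: [0.6148, 0.1523, 0.3748]
orientation: [-1.04, 1.442, -1.44]
contact_force: [-0.3, -0.1, 0.1]
grip_width: 0.0853
[0.61480951 0.15225848 0.37482808] [-0.33331065 -0.06395908  0.12832416] 0.08533225552824956
```

View pics/s12.png

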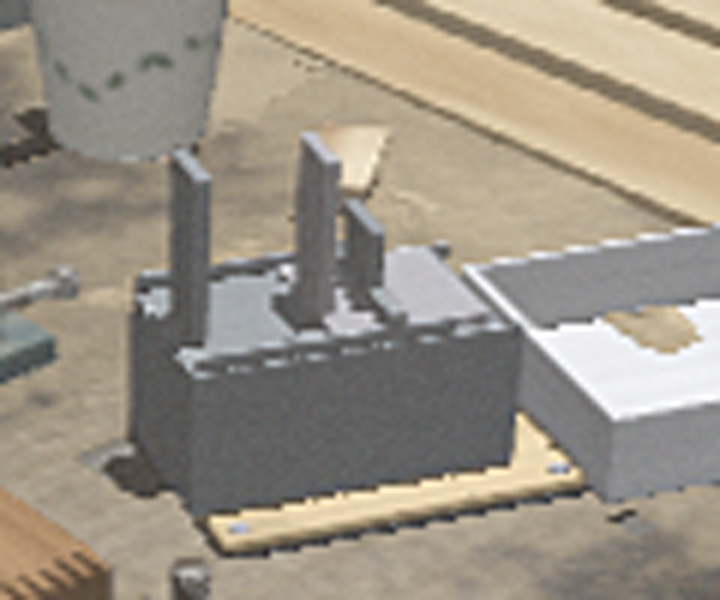

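View pics/t12.png

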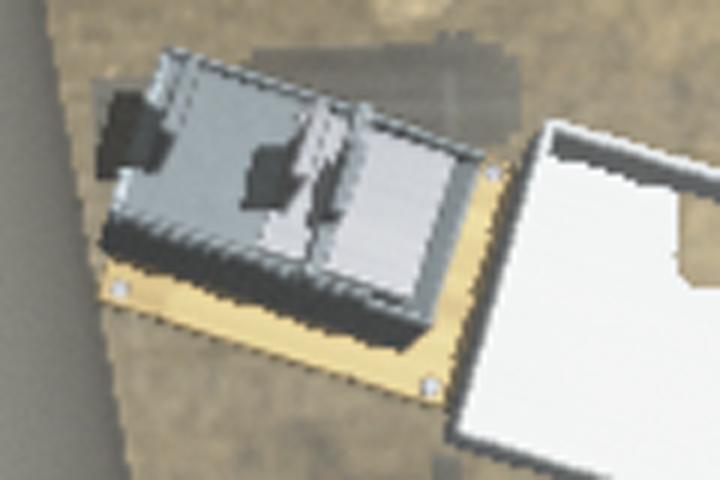

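```bash
cat >> h.py <<'E'
L=np.array([.551,-.0405,.012]); yw=np.radians(71.2)
r=np.array([np.cos(yw),np.sin(yw),0]);ry=np.array([-np.sin(yw),np.cos(yw),0])
def lf(p): d=np.asarray(p)-L; return np.array([d@r,d@ry,d[2]])
E
python3 - <<'E'
from h import *
np.set_printoptions(precision=4,suppress=True)
T=cam("top");S=cam("scene")
t=lambda u,v:(T,(u+.5)/6-.5+330,(v+.5)/6-.5+180)
s=lambda u,v:(S,(u+.5)/6-.5+300,(v+.5)/6-.5+190)
c=[(168,50),(480,155),(433,297),(110,215)]
p=np.array([onz(*t(*q),.073) for q in c]); print(p); print("center",lf(p.mean(0)),[np.linalg.norm(p[i]-p[(i+1)%4]) for i in range(4)])
for a in (p[0]-p[1],p[3]-p[2],p[0]-p[3],p[1]-p[2]):print(np.degrees(np.arctan2(a[1],a[0])))
for n,q,z in (("tall",(191,167),.128),("lug",(319,152),.128),("short",(364,218),.1)):
  w=onz(*s(*q),z);print(n,w,lf(w))
E
```

```text
[[ 0.6054  0.0156  0.073 ]
 [ 0.5653 -0.092   0.073 ]
 [ 0.5153 -0.0728  0.073 ]
 [ 0.5468  0.0381  0.073 ]]
center [ 0.0144 -0.0027  0.061 ] [np.float64(0.11482224083768795), np.float64(0.0535535034056769), np.float64(0.11528137020116046), np.float64(0.0627671999999723)]
69.56092515763763
74.14487645684994
-20.969854585648832
-20.96447703404367
tall [0.5723 0.0194 0.128 ] [ 0.0636 -0.0008  0.116 ]
lug [ 0.5551 -0.0214  0.128 ] [0.0194 0.0023 0.116 ]
short [ 0.5506 -0.0392  0.1   ] [0.0011 0.0008 0.088 ]
```

Run:
```python
from h import *
o=get_obs();print(o['tcp_pos'],lf(o['tcp_pos']),o['qvel'].round(3))
M=R.from_rotvec(o['orientation']).as_matrix();print(np.degrees(np.arctan2(M[1,2],M[0,2])))
```

```text
[0.61437677 0.14490134 0.37560735] [ 1.95934197e-01 -2.47079428e-04  3.63607354e-01] [ 0.009 -0.008  0.004  0.002 -0.003  0.    -0.   ]
-18.924610451002998
```

```bash
python3 -m jog '[[[4,0,0],0,1],[[8,0,0],0,1],[[12,0,0],0,1],[[15.5,0,0],0,1],[[15.5,0,0],0,1],[[15.5,4,0],0,1],[[15.5,8,0],0,1],[[15.5,9.5,0],0,1],[[15.5,9.5,0],0,1]]' 20;  python3 - <<'E'
from h import *
import cv2
o=get_obs();print(lf(o['tcp_pos']),o['contact_force'],o['grip_width'])
f=grab_frame("scene");cv2.imwrite("pics/s13.png",cv2.resize(f["image"][160:290,280:440],None,fx=4,fy=4,interpolation=cv2.INTER_CUBIC))
E
```

```text
clock: 12.85
tcp_pos: [0.5645, -0.0002, 0.2804]
orientation: [-1.037, 1.448, -1.447]
contact_force: [0.4, 1.3, 0.1]
grip_width: 0.0002
[4.24678672e-02 1.62150404e-04 2.68381250e-01] [0.42507226 1.25982668 0.13234923] 0.00024162905088155983
```

View pics/s13.png

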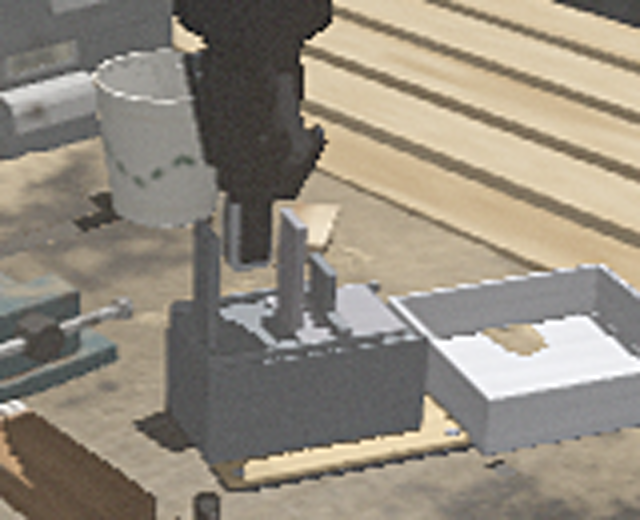

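Fingers sit between tall tab and lug, as planned. The lid is about 12 mm open, so I shut it now by pushing the lug towards the mouth.

```bash
python3 -m jog '[[[0.5,0,0],0,1],[[0.9,0,0],0,1],[[1.3,0,0],0,1],[[1.6,0,0],0,1],[[1.9,0,0],0,1],[[2.1,0,0],0,1],[[2.1,0,0],0,1],[[2.1,0,0],0,1]]' 20;  python3 - <<'E'
from h import *
import cv2
o=get_obs();print(lf(o['tcp_pos']),o['contact_force'],o['grip_width'])
f=grab_frame("scene");cv2.imwrite("pics/s14.png",cv2.resize(f["image"][180:290,290:420],None,fx=5,fy=5,interpolation=cv2.INTER_CUBIC))
E
```

```text
clock: 13.9
tcp_pos: [0.5579, -0.0199, 0.2806]
orientation: [-1.036, 1.447, -1.446]
contact_force: [-0.4, -0.4, 0.0]
grip_width: 0.0001
[2.17490019e-02 1.35637944e-04 2.68633613e-01] [-0.396772   -0.41909236  0.04285362] 6.015121708111086e-05
```

View pics/s14.png

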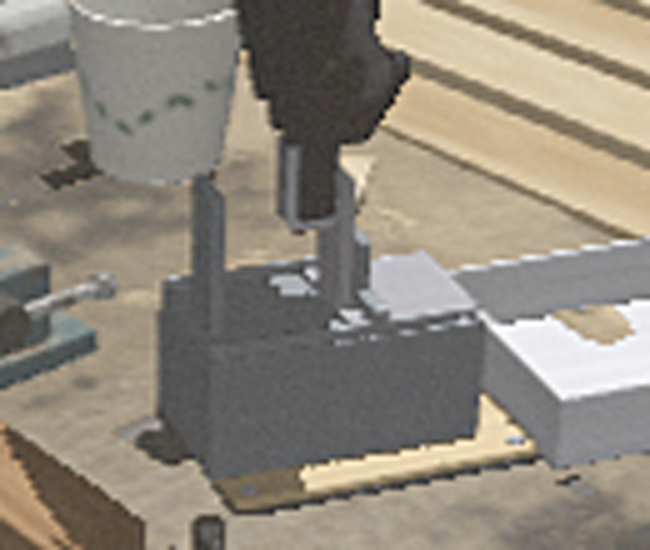

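```bash
python3 -m jog '[[[0.2,0,0],0,1],[[0.4,0,0],0,1],[[0.4,0,0],0,1],[[0.4,0,0],0,1]]' 20;  python3 - <<'E'
from h import *
import cv2
o=get_obs();print(lf(o['tcp_pos']),o['contact_force'],o['grip_width'])
f=grab_frame("scene");cv2.imwrite("pics/s15.png",cv2.resize(f["image"][180:290,290:420],None,fx=5,fy=5,interpolation=cv2.INTER_CUBIC))
E
```

```text
clock: 14.45
tcp_pos: [0.5568, -0.0234, 0.2809]
orientation: [-1.035, 1.446, -1.446]
contact_force: [-0.1, 3.0, 1.6]
grip_width: -0.0002
[1.80568201e-02 6.42324897e-05 2.68863812e-01] [-0.10434889  2.97546213  1.6137051 ] -0.00018040565157233715
```

View pics/s15.png

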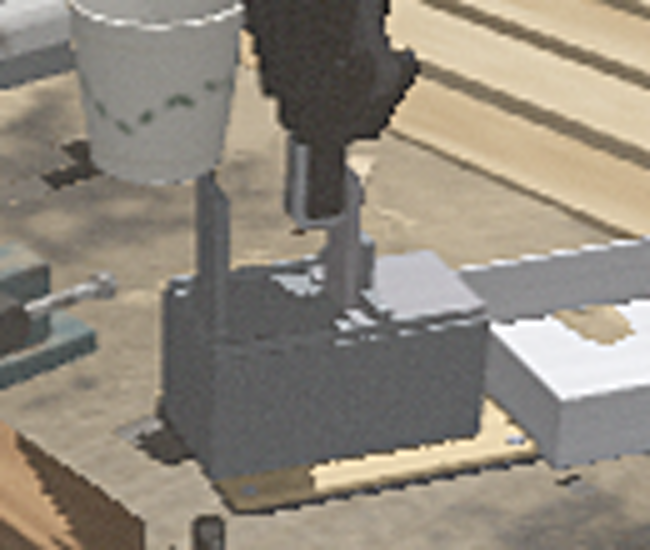

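```bash
python3 -m jog '[[[-0.5,0,0],0,1],[[-1,0,0],0,1],[[-1,-3,0],0,1],[[-1,-6,0],0,1],[[-1,-9,0],0,1],[[-5,-9,0],0,1],[[-9,-9,0],0,1],[[-13,-9,0],0,1],[[-13,-9,0],0,1]]' 20;  python3 - <<'E'
from h import *
import cv2
np.set_printoptions(precision=4,suppress=True)
o=get_obs();print(lf(o['tcp_pos']),o['contact_force'],o['grip_width'])
S=grab_frame("scene");cv2.imwrite("pics/s16.png",cv2.resize(S["image"][180:290,290:420],None,fx=5,fy=5,interpolation=cv2.INTER_CUBIC))
E
```

```text
clock: 15.62
tcp_pos: [0.5989, 0.1036, 0.37]
orientation: [-1.039, 1.443, -1.442]
contact_force: [-0.3, -0.8, -1.0]
grip_width: 0.0002
[0.1518 0.0011 0.358 ] [-0.2831 -0.8231 -1.0438] 0.00024179150144679478
```

View pics/s16.png

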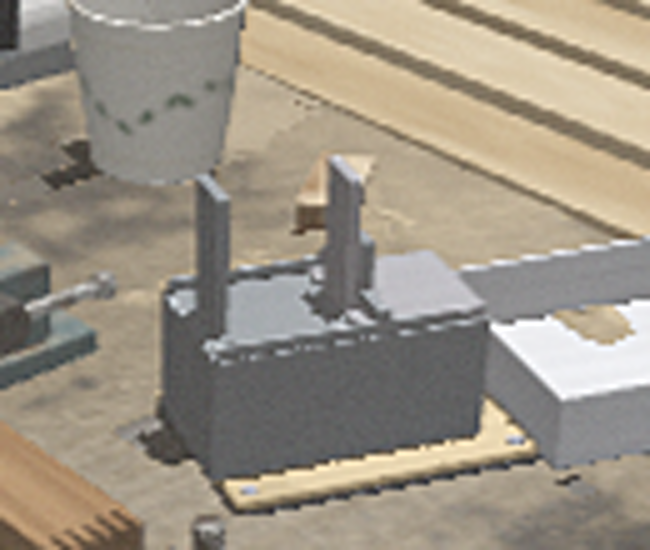

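Run:
```python
from h import *
np.set_printoptions(precision=4,suppress=True)
S=cam("scene")
for n,q,z in (("tall",(213,187),.128),("lug",(346,169),.128)):
  w=onz(S,(q[0]+.5)/5-.5+290,(q[1]+.5)/5-.5+180,z);print(n,lf(w))
```

```text
tall [ 0.0614 -0.0021  0.116 ]
lug [ 0.0052 -0.0004  0.116 ]
```

```bash
python3 -m jog '[[[4,0,0],0,1],[[8,0,0],0,1],[[12,0,0],0,1],[[16.4,0,0],0,1],[[16.4,0,0],0,1],[[16.4,3,0],0,1],[[16.4,6,0],0,1],[[16.4,9,0],0,1],[[16.4,9,0],0,1]]' 20;  python3 - <<'E'
from h import *
import cv2
o=get_obs();print(lf(o['tcp_pos']),o['contact_force'],o['grip_width'])
f=grab_frame("scene");cv2.imwrite("pics/s17.png",cv2.resize(f["image"][180:290,290:420],None,fx=5,fy=5,interpolation=cv2.INTER_CUBIC))
E
```

```text
clock: 16.85
tcp_pos: [0.5445, -0.0561, 0.279]
orientation: [-1.04, 1.45, -1.446]
contact_force: [-0.1, 0.8, 0.3]
grip_width: 0.0003
[-0.01682568  0.00113918  0.26699449] [-0.13699947  0.8115925   0.31414582] 0.0002858757226356975
```

View pics/s17.png

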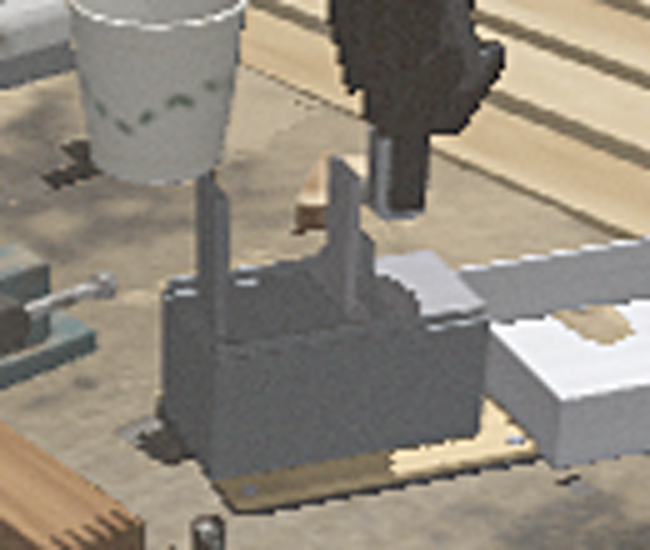

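```bash
python3 -m jog '[[[-0.5,0,0],0,1],[[-1.2,0,0],0,1],[[-2,0,0],0,1],[[-2.8,0,0],0,1],[[-3.6,0,0],0,1],[[-4.4,0,0],0,1],[[-5.1,0,0],0,1],[[-5.6,0,0],0,1],[[-5.9,0,0],0,1],[[-5.9,0,0],0,1]]' 20;  python3 - <<'E'
from h import *
import cv2
o=get_obs();print(lf(o['tcp_pos']),o['contact_force'],o['grip_width'])
f=grab_frame("scene");cv2.imwrite("pics/s18.png",cv2.resize(f["image"][180:290,290:420],None,fx=5,fy=5,interpolation=cv2.INTER_CUBIC))
E
```

```text
clock: 18.15
tcp_pos: [0.5645, -0.0005, 0.2807]
orientation: [-1.036, 1.447, -1.447]
contact_force: [-1.2, -2.3, 0.6]
grip_width: 0.0004
[4.22697957e-02 9.31092820e-05 2.68702822e-01] [-1.1807352  -2.31043449  0.58425567] 0.00044658624367100005
```

View pics/s18.png

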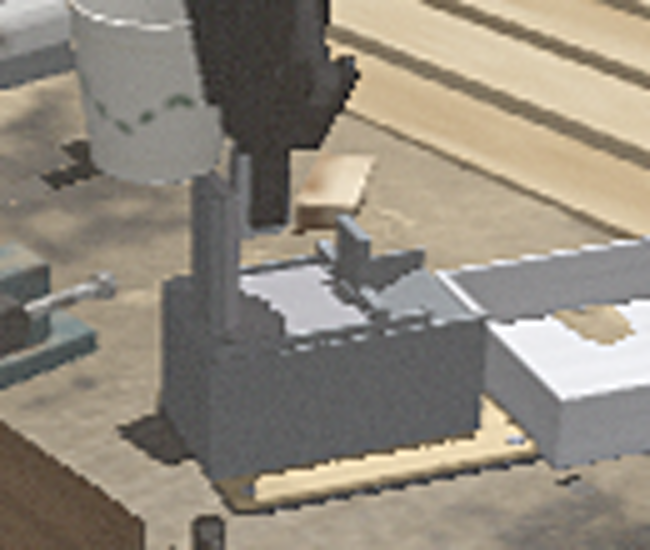

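```bash
python3 -m jog '[[[0.5,0,0],0,1],[[1,0,0],0,1],[[1,-4,0],0,1],[[1,-8,0],0,1],[[0,-8,0],-0.18,0.34],[[-1.7,-8,0],-0.36,0.34],[[-1.7,-8,0],-0.54,0.34],[[-1.7,-8,0],-0.72,0.34],[[-1.7,-8,0],-0.9,0.34],[[-1.7,-8,0],-1.08,0.34]]' 40; python3 -m jog '[[[0,0,0],-0.18,0.34],[[0,0,0],-0.36,0.34],[[0,0,0],-0.493,0.34],[[0,0,0],-0.493,0.34],[[0,0,0],-0.493,0.34]]';  python3 - <<'E'
from h import *
import cv2
o=get_obs();print(lf(o['tcp_pos']),o['contact_force'],o['grip_width'],o['joints'].round(2))
M=R.from_rotvec(o['orientation']).as_matrix();print(np.degrees(np.arctan2(M[1,2],M[0,2])))
f=grab_frame("scene");cv2.imwrite("pics/s19.png",cv2.resize(f["image"][140:290,280:440],None,fx=4,fy=4,interpolation=cv2.INTER_CUBIC))
f=grab_frame("wrist");cv2.imwrite("pics/w19.png",f["image"])
E
```

```text
clock: 19.45
tcp_pos: [0.57, 0.0157, 0.3607]
orientation: [-1.475, 0.636, -0.635]
contact_force: [-1.2, -0.4, -0.4]
grip_width: 0.0281
clock: 20.08
tcp_pos: [0.57, 0.0157, 0.3607]
orientation: [-1.555, 0.258, -0.258]
contact_force: [-0.6, -0.7, 1.0]
grip_width: 0.0282
[5.93755904e-02 1.15922917e-04 3.48696856e-01] [-0.62466981 -0.72010912  1.00622487] 0.028222020411810513 [-0.34  0.36  0.25  1.87 -0.11  0.93  1.21]
71.1641555575607
```

View pics/s19.png

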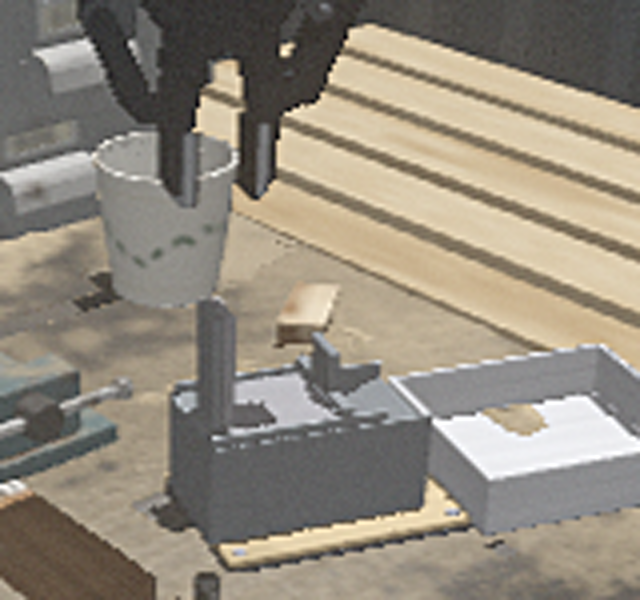

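View pics/w19.png

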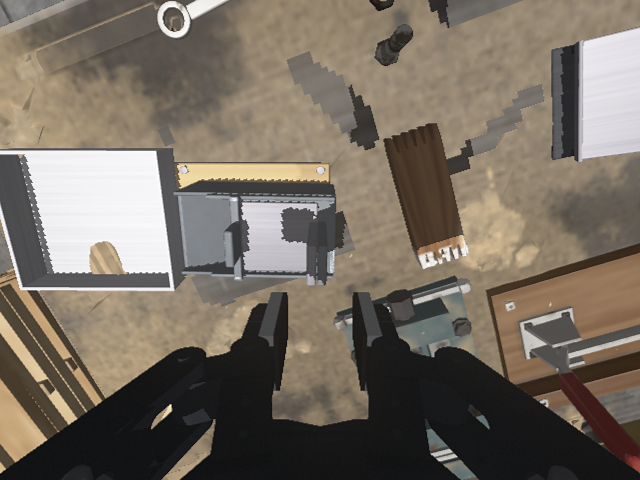

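```bash
python3 -m jog '[[[0,4,0],0,0.34],[[0,8,0],0,0.34],[[0,10.2,0],0,0.34],[[0,10.2,0],0,0.34],[[0,10.2,0],0,0.34],[[0,10.2,0],0,1],[[0,10.2,0],0,1],[[0,10.2,0],0,1]]' 40;  python3 - <<'E'
from h import *
import cv2
o=get_obs();print(lf(o['tcp_pos']),o['contact_force'],o['grip_width'])
f=grab_frame("scene");cv2.imwrite("pics/s20.png",cv2.resize(f["image"][140:290,280:440],None,fx=4,fy=4,interpolation=cv2.INTER_CUBIC))
E
```

```text
clock: 21.18
tcp_pos: [0.5706, 0.0157, 0.26]
orientation: [-1.555, 0.254, -0.257]
contact_force: [-1.0, -1.0, 6.1]
grip_width: 0.0111
[ 0.05951365 -0.00039247  0.24803591] [-0.99495146 -0.97974777  6.1391774 ] 0.011117495437294971
```

View pics/s20.png

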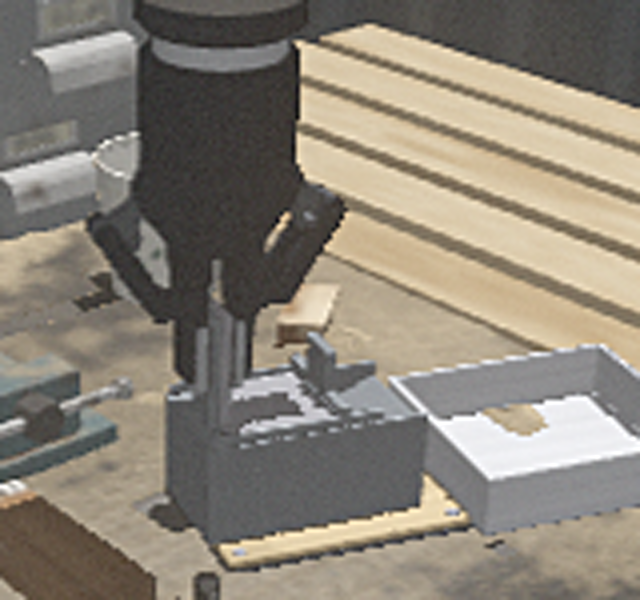

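```bash
python3 -m jog '[[[0,-0.2,0],0,1],[[0,-0.2,-0.5],0,1],[[0,-0.2,-1.0],0,1],[[0,-0.2,-1.5],0,1],[[0,-0.2,-1.9],0,1],[[0,-0.2,-2.2],0,1],[[0,-0.2,-2.2],0,1]]' 40;  python3 - <<'E'
from h import *
import cv2
o=get_obs();print(lf(o['tcp_pos']),o['contact_force'],o['grip_width'])
f=grab_frame("scene");cv2.imwrite("pics/s21.png",cv2.resize(f["image"][140:290,280:440],None,fx=4,fy=4,interpolation=cv2.INTER_CUBIC))
E
```

```text
clock: 22.1
tcp_pos: [0.5631, -0.0046, 0.2608]
orientation: [-1.555, 0.255, -0.256]
contact_force: [0.5, 0.9, -4.2]
grip_width: 0.0111
[3.78614888e-02 5.77474820e-05 2.48774586e-01] [ 0.50606292  0.92522758 -4.15592898] 0.011146659567511815
```

View pics/s21.png

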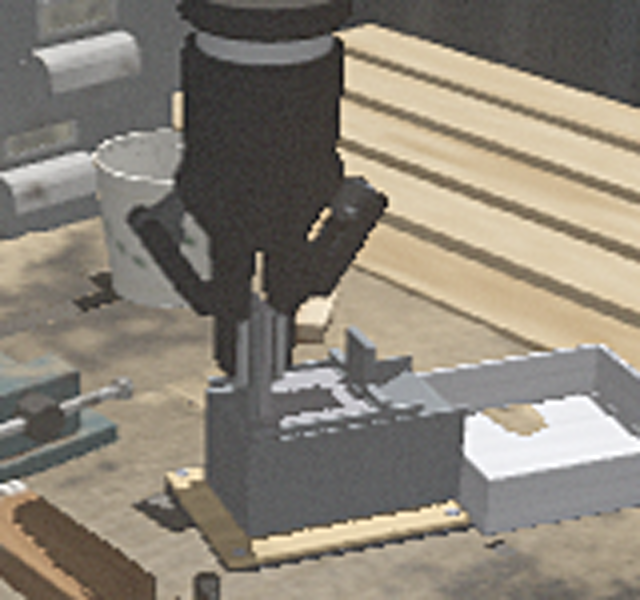

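```bash
python3 -m jog '[[[0,0.15,0],0,1],[[0,0.15,0],0,0.48],[[0,0.1,0],0,0.48],[[0,-0.3,-0.3],0,0.48],[[0,-0.9,-0.6],0,0.45],[[0,-1.6,-1.0],0,0.43],[[0,-2.2,-1.5],0,0.4],[[0,-2.2,-1.5],0,0.4]]' 40;  python3 - <<'E'
from h import *
import cv2
o=get_obs();print(lf(o['tcp_pos']),o['contact_force'],o['grip_width'])
f=grab_frame("scene");cv2.imwrite("pics/s22.png",cv2.resize(f["image"][140:290,280:440],None,fx=4,fy=4,interpolation=cv2.INTER_CUBIC))
E
```

```text
clock: 23.15
tcp_pos: [0.5586, -0.0186, 0.2837]
orientation: [-1.554, 0.254, -0.257]
contact_force: [0.2, 4.6, 0.8]
grip_width: 0.0252
[ 2.31846799e-02 -1.73273124e-04  2.71696007e-01] [0.18816135 4.62418868 0.76064642] 0.025193844463384036
```

View pics/s22.png

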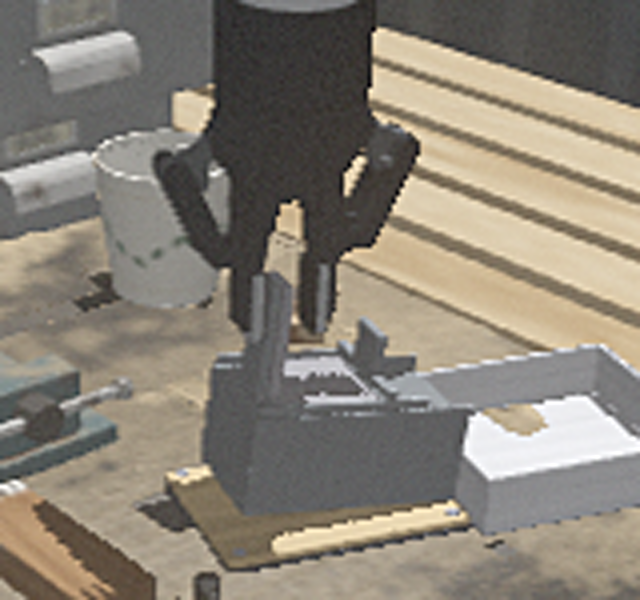

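```bash
python3 -m jog '[[[0,-0.5,-0.5],0,0.38],[[0,-1.0,-1.1],0,0.36],[[0,-1.5,-1.7],0,0.34],[[0,-1.9,-2.3],0,0.31],[[0,-2.3,-2.9],0,0.28],[[0,-2.6,-3.4],0,0.26],[[0,-2.6,-3.4],0,0.26]]' 40;  python3 - <<'E'
from h import *
import cv2
o=get_obs();print(lf(o['tcp_pos']),o['contact_force'],o['grip_width'])
f=grab_frame("scene");cv2.imwrite("pics/s23.png",cv2.resize(f["image"][140:290,280:440],None,fx=4,fy=4,interpolation=cv2.INTER_CUBIC))
E
```

```text
clock: 24.08
tcp_pos: [0.5494, -0.0483, 0.3113]
orientation: [-1.55, 0.249, -0.258]
contact_force: [2.1, 12.1, 12.1]
grip_width: 0.0317
[-0.00789696 -0.00097117  0.29929966] [ 2.10618219 12.06482683 12.13255752] 0.03167026287007944
```

View pics/s23.png

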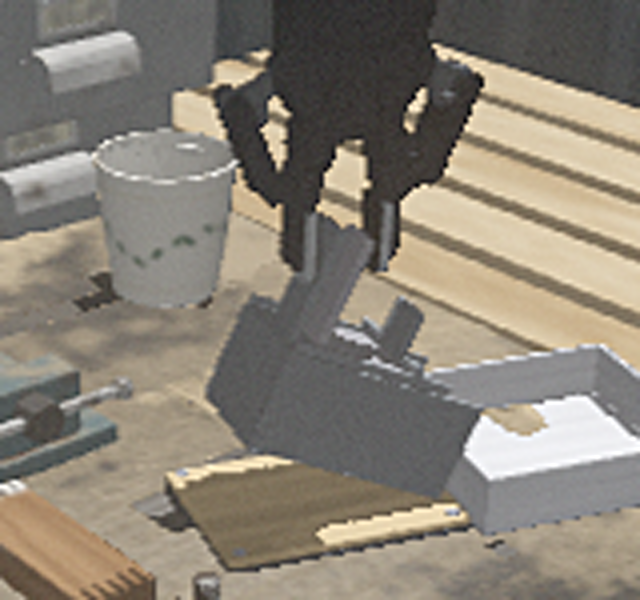

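Run:
```python
from h import *
import cv2
f=grab_frame("scene");cv2.imwrite("pics/s23z.png",cv2.resize(f["image"][180:245,335:395],None,fx=9,fy=9,interpolation=cv2.INTER_CUBIC))
f=grab_frame("wrist");cv2.imwrite("pics/w23.png",f["image"])
```

```text
(no output)
```

View pics/s23z.png

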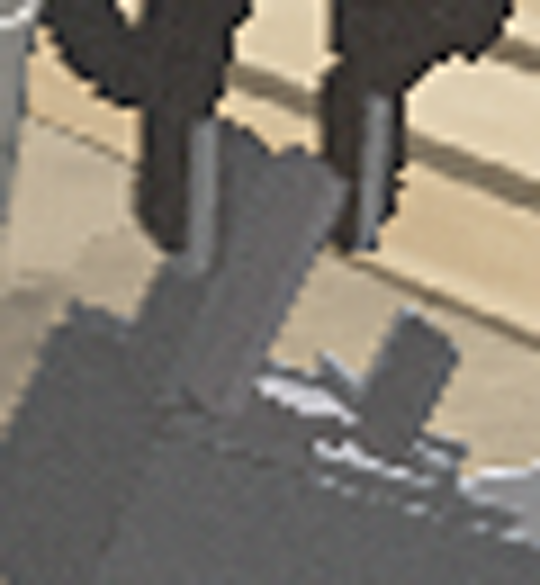

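View pics/w23.png

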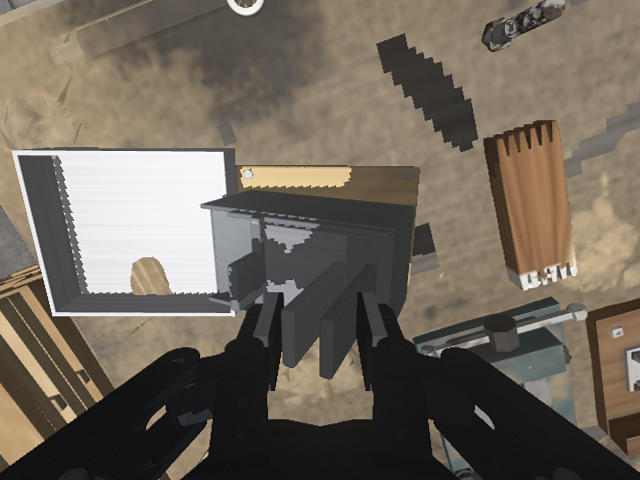

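```bash
python3 -m jog '[[[0,-0.3,0],0,0.26],[[0,-0.6,-0.4],0,0.24],[[0,-0.8,-0.9],0,0.22],[[0,-1.0,-1.3],0,0.2],[[0,-1.2,-1.7],0,0.18],[[0,-1.2,-1.7],0,0.18]]' 40;  python3 - <<'E'
from h import *
import cv2
o=get_obs();print(lf(o['tcp_pos']),o['contact_force'],o['grip_width'])
f=grab_frame("scene");cv2.imwrite("pics/s24.png",cv2.resize(f["image"][140:290,290:450],None,fx=4,fy=4,interpolation=cv2.INTER_CUBIC))
f=grab_frame("wrist");cv2.imwrite("pics/w24.png",f["image"])
E
```

```text
clock: 24.98
tcp_pos: [0.5432, -0.0661, 0.3227]
orientation: [-1.552, 0.252, -0.258]
contact_force: [1.2, 7.9, 10.0]
grip_width: 0.035
[-0.0266917  -0.00088485  0.31068088] [1.192941   7.90469595 9.9894551 ] 0.03501318016599437
```

View pics/s24.png

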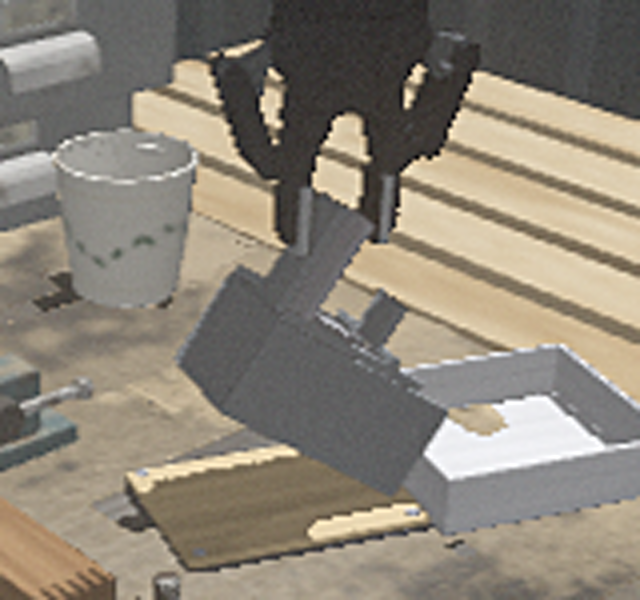

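View pics/w24.png

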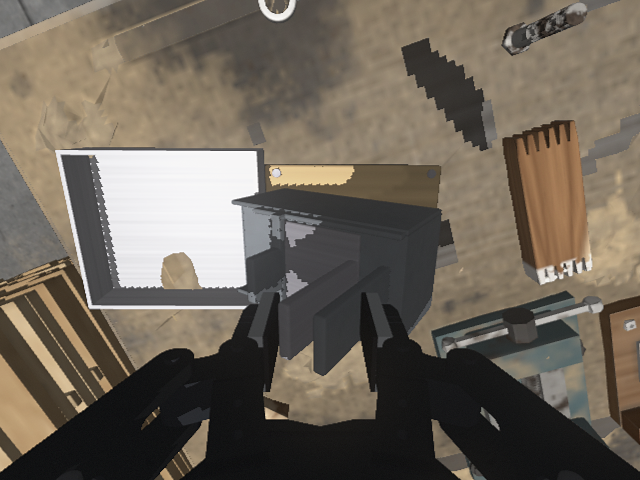

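```bash
python3 -m jog '[[[0,-0.1,-0.4],0,0.18],[[0,-0.25,-0.8],0,0.17],[[0,-0.3,-1.1],0,0.16],[[0,-0.3,-1.1],0,0.16],[[0,-0.3,-1.1],0,0.16]]' 40;  python3 - <<'E'
from h import *
import cv2
o=get_obs();print(lf(o['tcp_pos']),o['contact_force'],o['grip_width'])
f=grab_frame("scene");cv2.imwrite("pics/s25.png",cv2.resize(f["image"][140:290,310:470],None,fx=4,fy=4,interpolation=cv2.INTER_CUBIC))
f=grab_frame("wrist");cv2.imwrite("pics/w25.png",f["image"])
E
```

```text
clock: 25.7
tcp_pos: [0.5405, -0.0754, 0.3268]
orientation: [-1.551, 0.249, -0.259]
contact_force: [-0.8, 9.6, 16.9]
grip_width: 0.0361
[-0.03643873 -0.0013531   0.31478244] [-0.81257434  9.57878894 16.88424029] 0.03608082868212287
```

View pics/s25.png

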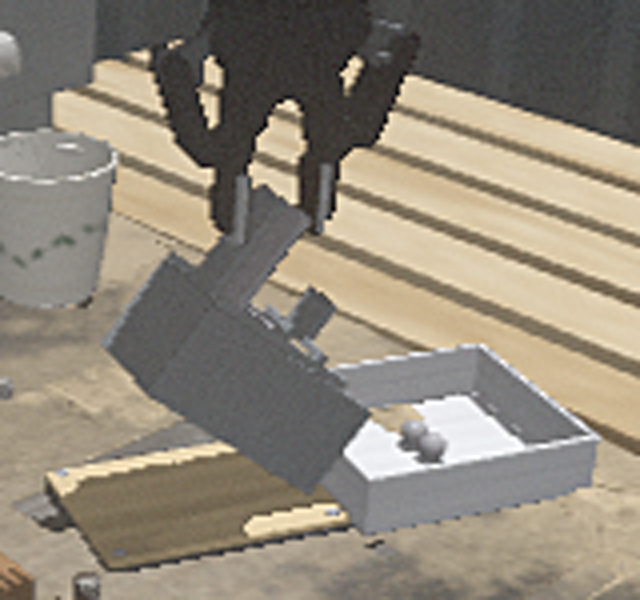

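View pics/w25.png

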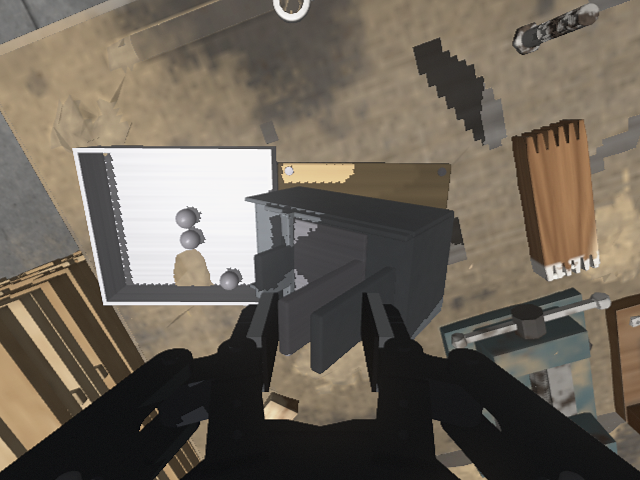

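```bash
python3 -m jog '[[[0,0.1,0.5],0,0.16],[[0,0.3,1.1],0,0.16],[[0,0.7,1.8],0,0.16],[[0,1.2,2.5],0,0.16],[[0,1.8,3.3],0,0.16],[[0,2.2,4.0],0,0.16],[[0,2.6,4.7],0,0.16],[[0,3.2,5.5],0,0.16],[[0,3.8,6.2],0,0.16],[[0,3.8,6.2],0,0.16]]' 40;  python3 - <<'E'
from h import *
import cv2
o=get_obs();print(lf(o['tcp_pos']),o['contact_force'],o['grip_width'])
f=grab_frame("scene");cv2.imwrite("pics/s26.png",cv2.resize(f["image"][140:290,290:450],None,fx=4,fy=4,interpolation=cv2.INTER_CUBIC))
E
```

```text
clock: 27.05
tcp_pos: [0.5579, -0.0189, 0.2846]
orientation: [-1.557, 0.257, -0.254]
contact_force: [0.3, 2.0, -0.5]
grip_width: 0.036
[0.02269928 0.0004668  0.2726199 ] [ 0.26332639  1.96416885 -0.46495821] 0.03603186543713699
```

View pics/s26.png

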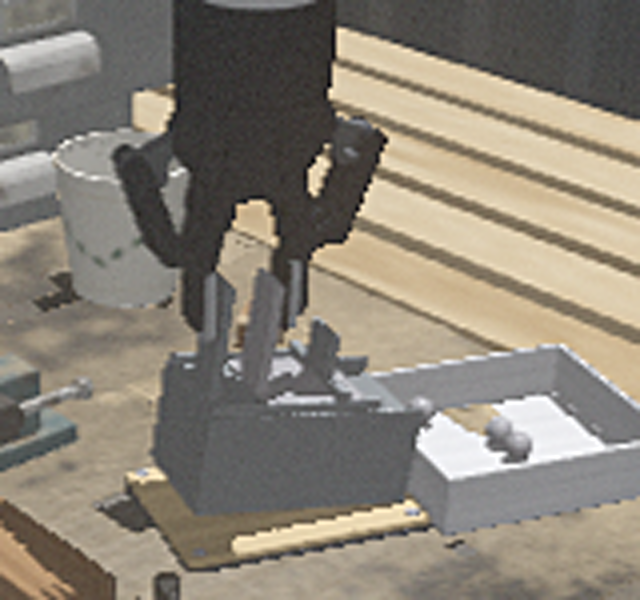

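```bash
python3 -m jog '[[[0,0.3,0.3],0,0.16],[[0,0.6,0.6],0,0.16],[[0,0.9,0.9],0,0.16],[[0,1.2,1.2],0,0.16],[[0,1.4,1.5],0,0.16],[[0,1.4,1.8],0,0.16],[[0,1.4,2.0],0,0.16],[[0,1.4,2.0],0,0.16]]' 40;  python3 - <<'E'
from h import *
import cv2
o=get_obs();print(lf(o['tcp_pos']),o['contact_force'],o['grip_width'])
f=grab_frame("scene");cv2.imwrite("pics/s27.png",cv2.resize(f["image"][140:290,290:450],None,fx=4,fy=4,interpolation=cv2.INTER_CUBIC))
E
```

```text
clock: 28.1
tcp_pos: [0.5647, -0.0, 0.2718]
orientation: [-1.556, 0.255, -0.256]
contact_force: [-1.1, 0.5, 0.3]
grip_width: 0.0364
[4.27675419e-02 3.60377045e-05 2.59820079e-01] [-1.07674834  0.49580429  0.34673485] 0.03635485864794876
```

View pics/s27.png

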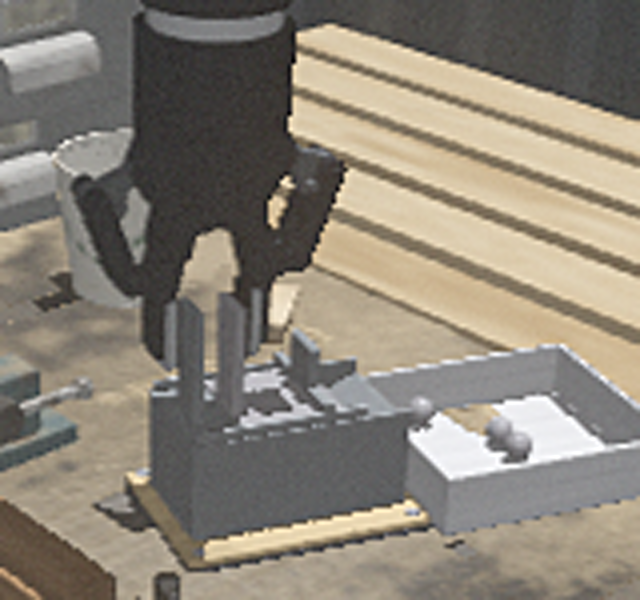

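```bash
python3 -m jog '[[[0,0,0.2],0,0.4],[[0,0,0.4],0,0.7],[[0,0,0.4],0,1],[[0,0,0.4],0,1],[[0,0,0.4],0,1],[[0,0,0.4],0,0.5],[[0,0,0.4],0,0.3],[[0,0,0.4],0,0.2]]' 20; python3 -m jog '[[[0,-2,0],0,0.2],[[0,-6,0],0,0.1],[[0,-11,0],0,0.1],[[0,-11,5],0,0],[[0,-11,11],0,0],[[0,-11,17],0,0],[[0,-11,22],0,0],[[0,-11,22],0,0],[[0,-11,22],0,0]]';  python3 - <<'E'
from h import *
import cv2
o=get_obs();print(lf(o['tcp_pos']),o['contact_force'],o['grip_width'])
f=grab_frame("scene");cv2.imwrite("pics/s28.png",cv2.resize(f["image"][180:290,310:470],None,fx=5,fy=5,interpolation=cv2.INTER_CUBIC))
f=grab_frame("top");cv2.imwrite("pics/t28.png",cv2.resize(f["image"][170:290,290:490],None,fx=4,fy=4,interpolation=cv2.INTER_CUBIC))
E
```

```text
clock: 29.15
tcp_pos: [0.5659, 0.0037, 0.2716]
orientation: [-1.556, 0.256, -0.256]
contact_force: [-0.9, -0.6, -0.6]
grip_width: 0.0342
clock: 30.28
tcp_pos: [0.6363, 0.2115, 0.3813]
orientation: [-1.557, 0.256, -0.256]
contact_force: [-1.1, -1.0, 1.4]
grip_width: 0.0427
[0.26603767 0.0005014  0.36929539] [-1.11702038 -0.97704566  1.35709433] 0.04265692172267581
```

View pics/s28.png

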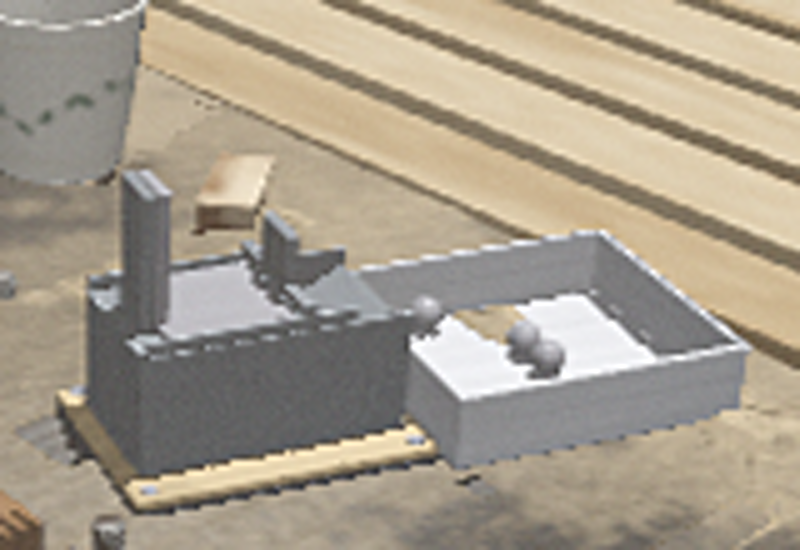

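View pics/t28.png

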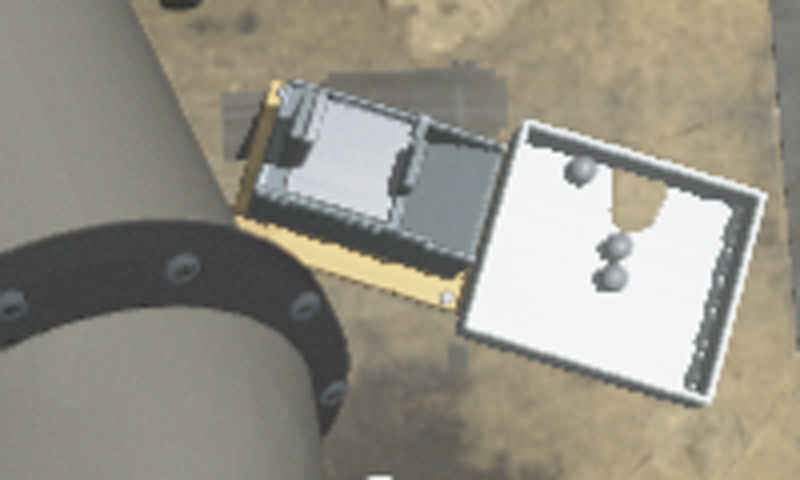

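Run:
```python
from h import *
np.set_printoptions(precision=4,suppress=True)
S=cam("scene");T=cam("top")
w=onz(S,(146+.5)/5-.5+310,(184+.5)/5-.5+180,.128);print("pair",lf(w)-[.04675,0,0])
w=onz(S,(281+.5)/5-.5+310,(226+.5)/5-.5+180,.100);print("short",lf(w)+[.013,0,0])
for u,v in ((582,170),(618,246),(612,277)):
  w=onz(T,(u+.5)/4-.5+290,(v+.5)/4-.5+170,.017);print("ball rel tray",lf(w)+[.137,0,0])
c=[(290,82),(508,145),(475,262),(252,190)]
p=np.array([onz(T,(u+.5)/4-.5+290,(v+.5)/4-.5+170,.073) for u,v in c]);print(lf(p.mean(0)))
for n,u,v,z in (("bolt",395.,292.,0),):pass
print(get_obs()['clock'],get_obs()['contact_force'])
```

```text
pair [ 0.0014 -0.0004  0.116 ]
short [ 0.0014 -0.0002  0.088 ]
ball rel tray [ 0.0275 -0.049   0.005 ]
ball rel tray [-0.0026 -0.0137  0.005 ]
ball rel tray [-0.0039  0.004   0.005 ]
[ 0.0014 -0.001   0.061 ]
30.475 [ 0.5306 -0.6516  0.2449]
```

```bash
python3 -c "
from bench import *
print(hand_in())"
```

```text
the job is handed in; nothing more can be done
None
```

The job is handed in at about 30.5 s. All three balls are in the tray and the can stands released on the landing plate with its lid open, but it did not all go as you asked.

**What I did:**
- **Lift:** I gripped the lug and short tab together across their width, not lug against tab along the can's x. The lid stayed shut through the lift and the carry.
- **Landing:** I set the can down by pressing it level on the plate.
- **Opening and tipping:** I pushed the lid fully open, pinched it along x and pulled the can to the tray wall. With the jaws opened slightly around lug and tall tab, I tipped it about 45° over the rim, and the balls rolled out.
- **Finish:** I let the can back down, pinched it and moved it to the middle of the plate, then released it and backed away.

**Last checks:**
- **Can:** its centre is about 1.5 mm from the plate's centre by three measurements, and it looks level.
- **Balls:** measured from the tray centre they lie at (28, -49), (-3, -14) and (-4, 4) mm. The first rests against the side wall.
- **Robot:** it is clear of everything, with no contact force beyond noise.

**What went wrong or was not checked:**
- **Lid while landing:** it slid about 12 mm open as I levelled the can on the plate. I pushed it shut again there and measured 56.2 mm between lug and tall tab (56.5 mm is shut). Only then did I open it.
- **Lid while tipping:** it sat slightly short of fully open, about 43 mm by eye.
- **Offcut, bolt and nut:** I did not touch them and they looked undisturbed in the pictures, but I did not measure them again at the end.

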